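Prise the latched filter cover off the cold plate

ROBOT

A 6-joint arm with a two-finger parallel gripper is mounted at the origin on the work surface. World frame = base frame: x ahead of the robot, y to its left, z up, the work surface at z = 0. Lengths are in m, angles in rad, forces in N, time in s.
With the tool pointing down it reaches from about 0.225 to 0.875 m from the base axis. Payload 3.4 kg.
Tool frame: the origin (TCP) lies at the centre of the arm's flange, where the gripper is bolted on; the fingertips stand manip.tcp_to_tips ahead of it and the grasp point (between the pads) lies 155 mm ahead of it (manip.tcp_to_tips is the distance from the TCP to the fingertips, in m); z points along the fingers, y is the line along which they close (so a half turn about z gives the same grasp; the last joint's range is limited). The gripper opens to 85 mm and grips with 20 to 120 N. Pads are 22 mm wide; open, the fingers measure 114 mm over their backs; the gripper's body (76 mm by 85 mm) begins 54 mm behind the grasp point. The pads swing forward as they close: fully open they stand 13 mm farther back than shut.
Start: joints at [-1.436, 0.276, 1.505, -0, 1.361, -0.121], TCP at [0.145, -0.556, 0.405] pointing down, gripper open.
Joint ranges: [-2.89, 2.89], [-0.75, 2.08], [0.22, 2.7], [-1.18, 4.32], [0.11, 2.71], [-2.7, 2.7]. Speed limits (rad/s): [2.57, 2.57, 3.14, 3.14, 3.14, 3.14].

INTERFACE

Orientations are given as a unit quaternion [w, x, y, z].
In Python, from rig import sensors, imaging, manip gives the robot as it stands. The module is installed in compiled form; this text tells all that it offers.
- The arm moves only by the tool jog_arm, never from a script. Its argument "plan" is a list of rows, each an object of numbers: "dx", "dy", "dz": the shift along the tool's x, y, z in mm; "ax", "ay", "az": the turn, a rotation vector about the tool's x, y, z in units of 6 degrees (1.0 is 6 degrees); "grip": the closure, from 0 (fully open) to 1 (shut). A call has 1 to 20 rows; each row shifts and turns the commanded pose from where the row before left it, along the tool's axes as they then stand; what a row does not reach is not made up. A row lasts 1/12 s, in which the tool goes at most 41.7 mm and 7.16 degrees, less where a joint would pass 70% of its speed; a pose out of reach is approached as far as the arm can. A call is refused whole if a number of a shift passes 41.7 or a number of a turn 1, either way. A call with a gripper value outside its range is refused whole. The fingers move at their own pace and stop on an object; "grip_force" is the grip in N (left out, the last holds). Time passes only in rows, so rows that do not move let the fingers close. It gives the time, the measured TCP pose, the force, the opening and the grip force at its end, in the units of the state.
- sensors.get_state(): the state, without advancing time (a new reading comes with each control period).
- imaging.get_image(name): name is "side" or "top"; returns a dict with "image" (400x640x3 uint8, red, green, blue), "K" (3x3 intrinsics, pixels), "k1" (the pictures are not rectified: a ray, as slopes to the right and down, at radius r is drawn at 1 + k1 r^2 times it, then the intrinsics apply), "extrinsics" (4x4, takes a point from world to camera coordinates). Camera axes: x right, y up, looking along -z (the intrinsics and any distortion apply to the point x, -y, -z); pixel columns grow to the right and rows downward; lengths in m; the calibration is good to about 2 mm. A picture is of the moment at which its call begins. There is no depth.
- manip.sign_off(): hands the job in; it is judged then, once.
The state is a dict: "clock": time; "qpos": joint angles; "qd": joint speeds; "effort": joint torques, N m; "position": TCP position; "ee_rot": TCP orientation; "contact_force": force on the tool from outside, world axes, zero at the start; "moment": the same for the moment, N m; "width": finger opening in m; "gripper_force": force on a finger pad.
Only numpy, scipy, OpenCV 4.12 (cv2) and the standard library are available. Lean on these libraries where they do the work, as an engineer would, in place of code of your own. Each camera call takes 0.05 s, during which the arm holds its last target. There are 200 camera calls.

TASK

Use the flat lever to prise the snapped-in filter cover of the cold plate up out of its spring catch, keeping the fingers off the cover until it has sprung up. Then lift the cover out and lay it flat in the shallow steel tray, right way up, and put the lever back on its black rubber mat; leave everything else where it is.

Things in the scene. Friction and masses are not known exactly. Their poses are not given: they have to be found in the camera images.
- console: Cold plate: fixed white box, 200 mm (x) by 180 mm (y), deck 90 mm high. Origin: centre of its underside. The cover sits on the centre line in a well in the deck, 1 mm beside it, its +x end against a ridge 12 mm above the deck. The well runs on to the -x end, with a 34 mm wide gap in the end face and a floor 60 mm high; under the cover it ends at an upright wall 40 mm past the fulcrum bar's axis. The bench before the gap is clear.
- fulcrum (a point): Middle of the fixed steel bar that spans the gap in the end face, on its top line, 84 mm high. Round, 8 mm thick, 34 mm long. Axes as the console's: the lever's blade goes over the bar towards +x, sloping down about 25 degrees, and under the cover's lip; with the handle then pressed down to some 10 to 20 degrees below level the blade turns on the bar and lifts the lip.
- notch (a point): Fixed point of the console where the lip of the latched cover lies (middle, underside, 84 mm high), 18 mm beyond the bar's axis in x. Axes as the console's.
- catch (a joint): Travel (m) of the sprung catch: two steel noses 8 mm thick joined below, at console x -59, y +23 and -23 mm, each side of the blade's way, that hook over the cover's toes. 0 at rest, about 0.002 as the cover passes. The catch resists with some 25 to 35 N at the lip. Lifted 9 to 11 mm at the lip, the cover jumps past it and stays resting on the noses.
- cover_center (a point): Centre of the cover's outline, half its plate's thickness. Grey plastic plate with five thin dark lines, 100 mm (x) by 56 mm (y) by 8 mm, about 90 g; at its -x end only a tongue 28 mm wide and 25 mm long. Each side of it two toes, 10 mm wide and 4 mm thick, 4 to 8 mm below this point, stick out 5 mm. Latched, its axes are the console's and its top stands only 2 mm above the deck.
- cover_lip (a point): Middle of the cover's lip: its tongue's -x end, underside of the plate, 50 mm in -x and 4 mm below cover_center. 84 mm high when latched, about 98 mm once sprung up. The other end then still lies in the well; the long sides stand up to 10 mm above the deck and can be pinched across y near the middle, fingertips just above the deck, and the cover lifted straight up.
- lever_grip (a point): Centre of the lever's handle, half-way up. The lever is one straight piece 185 mm long along its x, 140 g: a black plastic handle 110 mm long, 22 mm wide and 30 mm high, then a flat steel blade towards +x, 75 mm long, 16 mm wide and 4 mm thick, at half the handle's height. It lies on the mat with z up.
- lever_tip (a point): Tip of the lever's blade, at half its thickness, 130 mm in +x from lever_grip.
- mat_top (a point): Centre of the top of the lever's rubber mat, fixed to the bench: 150 mm (x) by 100 mm (y), 6 mm thick. The lever's handle lies on it, at its middle, the blade reaching beyond its +x edge.
- tray: Shallow stainless tray, fixed to the bench, 200 mm (x) by 150 mm (y), rim 16 mm high, walls 4 mm, floor 4 mm thick. Origin: centre of its underside. Empty at the start; it and the mat may trade places.
- cassette_a: White specimen cassette with wax block, 40 x 28 x 14 mm, loose on the console's deck; a bystander.
- cassette_b: A second such cassette on the deck; a bystander.
- forceps: Steel forceps, 130 mm, lying; a bystander.
- brush: Brush, 170 mm, lying; a bystander.
- jar: Jar, 64 mm wide, 85 mm tall; a bystander.

How it is judged:
By the outcome, as a careful person would: the job done as asked, in the order asked, and still so for the second after the job is handed in, with the robot touching nothing.
It also fails if it takes over 64 s, if anything falls off the work surface, if the arm or the gripper's body presses on something with over 40 N, if the wrist force passes 120 N, or if a joint passes its speed limit or range.

## Working session

There is one attempt and no reset: what is moved stays moved. The work goes in short steps, Python scripts to look and compute and a tool call to move; the robot and the scene stay as the last step left them, time stands still between calls to the robot, and variables do not carry over. Pictures are saved under pics/ and viewed, at most 10 in all, crops included, and the job is handed in when it is done.

Besides the shell and the picture viewer there is one more tool, called after "Call:" as name([rows], argument=value, ...), one row to a line, values as JSON. jog_arm: Moves the arm, as the interface text tells. Its arguments: {"type":"object","properties":{"plan":{"type":"array"},"grip_force":{"type":"number"}},"required":["plan"]}

```bash
mkdir -p pics; cat > h.py <<'E'
import numpy as np, cv2
from rig import sensors, imaging, manip
def snap(n,f):
    d=imaging.get_image(n); cv2.imwrite('pics/'+f,d['image'][:,:,::-1]); np.savez('cal_'+n,K=d['K'],k1=d['k1'],E=d['extrinsics']); return d
def cal(n):
    d=np.load('cal_'+n+'.npz'); return d['K'],float(d['k1']),d['E']
def proj(n,p):
    K,k1,E=cal(n); c=E[:3,:3]@np.array(p,float)+E[:3,3]; s=np.array([c[0],-c[1]])/-c[2]; s=s*(1+k1*(s@s)); return K[:2,:2]@s+K[:2,2]
def ray(n,u,v):
    K,k1,E=cal(n); s0=np.linalg.solve(K[:2,:2],np.array([u,v])-K[:2,2]); s=s0.copy()
    for _ in range(30): s=s0/(1+k1*(s@s))
    d=E[:3,:3].T@np.array([s[0],-s[1],-1]); o=-E[:3,:3].T@E[:3,3]; return o,d
def atz(n,u,v,z):
    o,d=ray(n,u,v); return o+d*(z-o[2])/d[2]
E
python3 - <<'E'
from h import *
for n in('side','top'):
    d=snap(n,n+'0.png'); print(n,d['K'].tolist(),d['k1'],(-d['extrinsics'][:3,:3].T@d['extrinsics'][:3,3]).round(3))
s=sensors.get_state(); print(s, manip.tcp_to_tips)
E
```

```text
side [[430.1180702970563, 0.0, 316.26124654816664], [0.0, 430.1180702970563, 203.46969741968957], [0.0, 0.0, 1.0]] 0.01396240129017563 [0.069 0.458 0.841]
top [[437.3275984452229, 0.0, 319.80650631805526], [0.0, 437.3275984452229, 199.7602002012116], [0.0, 0.0, 1.0]] -0.06014464022590724 [ 0.562 -0.07   1.119]
{'clock': 0.1, 'qpos': array([-1.43601213e+00,  2.76530525e-01,  1.50600042e+00,  2.66768180e-05,
        1.36071168e+00, -1.21008199e-01]), 'qd': array([-0.00011124, -0.00069303, -0.00278378,  0.00123027,  0.00064921,
        0.00250207]), 'effort': array([ 1.18941345e-03, -4.17700624e+01, -2.46405351e+01, -1.93378623e-04,
        5.82840876e-03,  1.74823686e-06]), 'position': array([ 0.14545175, -0.55610605,  0.40392912]), 'ee_rot': array([-8.25054826e-04,  9.91832442e-01,  1.27544996e-01,  7.36008351e-06]), 'contact_force': array([-0.31767576,  0.02613525,  0.03070057]), 'moment': array([-0.00983825,  0.08077014, -0.03398249]), 'gripper_force': 0.0, 'width': 0.08531417170000079} 0.1734
```

View pics/top0.png

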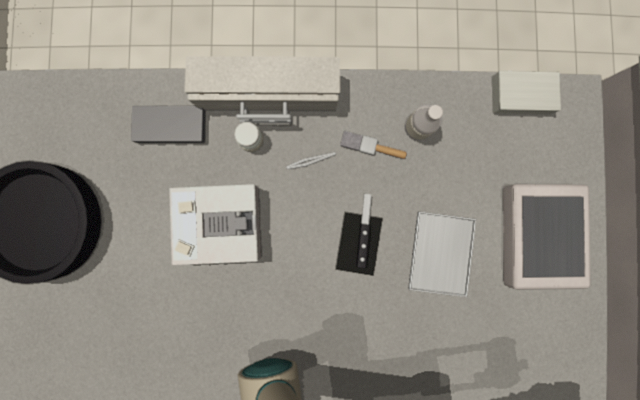

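View pics/side0.png

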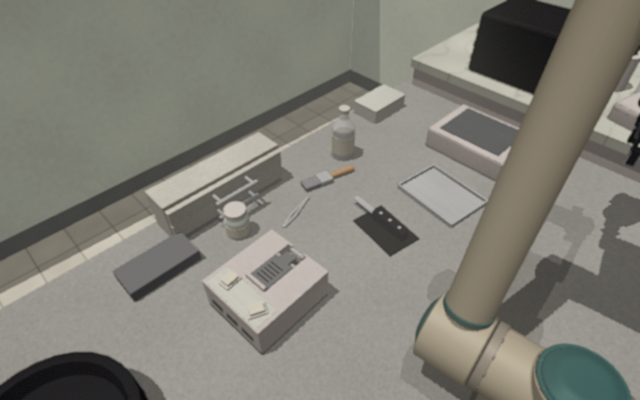

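The top view shows the console at about (215,224) with its gap facing right. The lever is on the mat at about (363,235) with its blade pointing up, and the tray is at (443,253). I'll enlarge both areas.

```bash
python3 - <<'E'
import cv2,numpy as np
t=cv2.imread('pics/top0.png'); s=cv2.imread('pics/side0.png')
def c(i,x,y,w,h,k): return cv2.resize(i[y:y+h,x:x+w],None,fx=k,fy=k,interpolation=cv2.INTER_CUBIC)
cv2.imwrite('pics/a.png',np.vstack([np.hstack([c(t,165,178,100,75,4)[:300],c(s,200,228,100,75,4)]),np.hstack([c(t,330,188,100,75,4),c(s,345,185,100,75,4)])]))
cv2.imwrite('pics/b.png',c(t,160,180,105,90,6))
E
```

```text
(no output)
```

View pics/a.png

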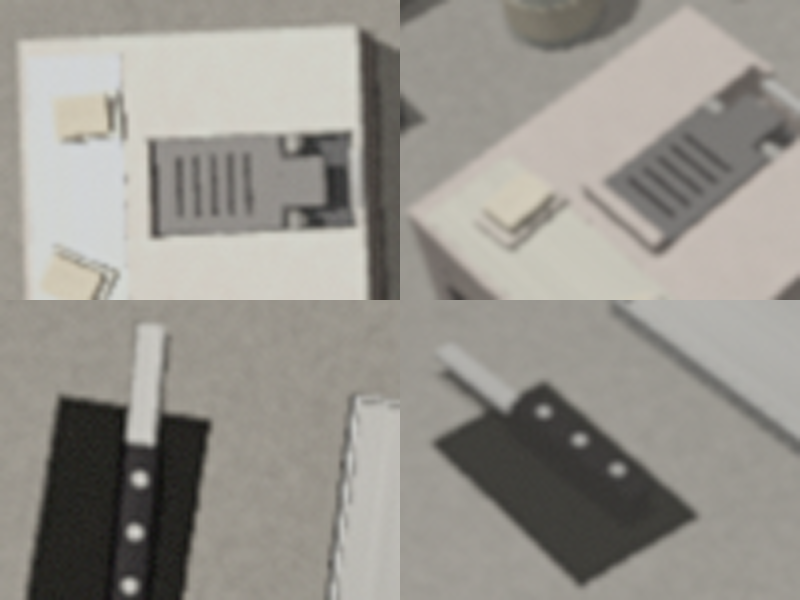

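View pics/b.png

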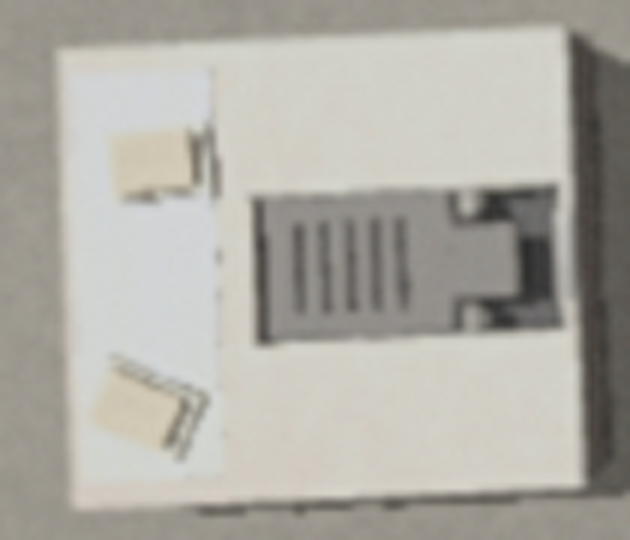

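The crops show the deck corners, the cover, and the catch noses at b.png (470,205) and (472,315). The lip is at b.png (520,258). The lever blade tip and its three rivets are also clear. Next I'll fit the poses.

```bash
cat >> h.py <<'E'
def crop(x0,y0,k,u,v): return ((u+.5)/k-.5+x0,(v+.5)/k-.5+y0)
from scipy.optimize import least_squares
def fit(obs,x0,verbose=1):
    # obs: (cam,(u,v),(lx,ly),z) ; pose x,y,yaw
    def r(p):
        c,s=np.cos(p[2]),np.sin(p[2]); return np.concatenate([proj(n,[p[0]+c*l[0]-s*l[1],p[1]+s*l[0]+c*l[1],z])-uv for n,uv,l,z in obs])
    o=least_squares(r,x0); 
    if verbose: print(o.x.round(4),np.degrees(o.x[2]).round(2),'res px',o.fun.reshape(-1,2).round(1).tolist())
    return o.x
E
python3 - <<'E'
from h import *
b=lambda u,v:crop(160,180,6,u,v)
TR=lambda u,v:crop(200,228,4,u-400,v)
LL=lambda u,v:crop(330,188,4,u,v-300); LR=lambda u,v:crop(345,185,4,u-400,v-300)
P=lambda n,uv,z:print(n,atz(n,*uv,z).round(4))
# console +x ~ world +y (image left); console +y ~ world -x (image down)
con=[('top',b(57,50),(.1,-.09),.09),('top',b(568,27),(-.1,-.09),.09),('top',b(587,487),(-.1,.09),.09),('top',b(72,510),(.1,.09),.09)]
print('console top');p=fit(con,[.45,.2,1.57])
cs=[('side',TR(412,210),(.1,.09),.09)]
full=[('side',(275,232),(.1,-.09),.09),('side',(327,268),(-.1,-.09),.09),('side',(259,330),(-.1,.09),.09),('side',(204,283),(.1,.09),.09)]
print('side only (check)');fit(full,p)
print('lip top');P('top',b(520,258),.092)
lev=[('top',LL(151,323),(.13,0),.023),('top',LL(135,533),(0,0),.036)]
print('lever');q=fit(lev,[.45,-.15,0]);
ls=[('side',LR(447,352),(.13,0),.023),('side',LR(580,440),(0,0),.036)]; fit(ls,q); fit(lev+ls,q)
for u in((140,480),(135,533),(129,586)):P('top',LL(*u),.036)
mt=[('top',LL(62,397),(.075,.05),.006),('top',LL(210,421),(.075,-.05),.006),('top',(375,274.5),(-.075,-.05),.006),('top',(336.5,270.5),(-.075,.05),.006)]
print('mat');fit(mt,q)
tr=[('top',(417,212),(.1,.075),.016),('top',(475,217),(.1,-.075),.016),('top',(467,296),(-.1,-.075),.016),('top',(410,292),(-.1,.075),.016)]
print('tray');fit(tr,[.44,-.35,0])
E
```

```text
console top
[0.5464 0.1641 1.6209] 92.87 res px [[0.4, 0.1], [-0.4, 0.1], [-0.4, -0.0], [0.5, -0.1]]
side only (check)
[0.5478 0.1648 0.0422] 2.42 res px [[-8.5, -3.5], [1.8, 8.2], [5.9, 2.6], [-0.7, -9.0]]
lip top
top [0.5508 0.0854 0.092 ]
lever
[ 0.4945 -0.1961 -0.0879] -5.04 res px [[-0.0, 0.3], [0.0, -0.3]]
[ 0.4932 -0.1926 -0.0992] -5.69 res px [[-0.5, -0.8], [0.5, 0.7]]
[ 0.4942 -0.1949 -0.0925] -5.3 res px [[-0.3, 0.4], [-0.5, -0.2], [-0.4, -1.3], [0.7, 0.1]]
top [ 0.5265 -0.1991  0.036 ]
top [ 0.4938 -0.196   0.036 ]
top [ 0.4611 -0.1923  0.036 ]
mat
[ 0.4975 -0.1902 -0.1332] -7.63 res px [[-0.9, -0.1], [0.9, -0.8], [0.2, 1.1], [-0.2, -0.2]]
tray
[ 0.4716 -0.3999 -0.0914] -5.24 res px [[-0.2, 0.2], [-0.4, 0.7], [0.9, 0.1], [-0.2, -1.0]]
```

```bash
cat >> h.py <<'E'
from scipy.spatial.transform import Rotation as R, Slerp
def rot(h,p=0): # tool down, tool x at heading h deg; p>0: tool x (blade) up by p deg
    h=np.radians(h); r=np.array([[np.cos(h),np.sin(h),0],[np.sin(h),-np.cos(h),0],[0,0,-1]]).T
    r=np.array([[np.cos(h),np.sin(h),0],[np.sin(h),-np.cos(h),0],[0,0,-1.]]).T
    return R.from_matrix(r)*R.from_rotvec([0,np.radians(p),0])
def cur():
    s=sensors.get_state(); q=s['ee_rot']; return s['position'],R.from_quat([q[1],q[2],q[3],q[0]]),s
def plan(p0,r0,p1,r1,n):
    sl=Slerp([0,1],R.concatenate([r0,r1])); out=[]; P,Q=np.array(p0),r0
    for i in range(1,n+1):
        pt=p0+(np.array(p1)-p0)*i/n; rt=sl(i/n); d=(Q.inv().apply(pt-P)*1000).round(1)
        a=np.degrees((Q.inv()*rt).as_rotvec())/6; a=a.round(2)
        P=P+Q.apply(d/1000); Q=Q*R.from_rotvec(np.radians(a*6))
        out.append({k:float(v) for k,v in zip(('dx','dy','dz','ax','ay','az'),(*d,*a)) if abs(v)>1e-9})
    import json
    print(json.dumps(out).replace(' ','')); return P,Q
E
python3 - <<'E'
from h import *
b=lambda u,v:crop(160,180,6,u,v)
con=[('top',b(57,50),(.1,-.09),.09),('top',b(568,27),(-.1,-.09),.09),('top',b(587,487),(-.1,.09),.09),('top',b(72,510),(.1,.09),.09)]
full=[('side',(275,232),(-.1,-.09),.09),('side',(327,268),(-.1,.09),.09),('side',(259,332),(.1,.09),.09),('side',(204,283),(.1,-.09),.09)]
p=fit(full,[.546,.164,1.62]); fit(con+full,p)
m,r,s=cur(); print(rot(14.66).as_matrix().round(2)[:,0],r.as_matrix().round(2)[:,0], rot(0,20).as_matrix()[:,0])
P,Q=plan(m,r,[.494,-.195,.28],rot(-5.2),18)
E
```

```text
[0.5452 0.1642 1.6333] 93.58 res px [[-2.8, -3.2], [2.5, 2.3], [1.0, 1.5], [-1.1, -1.9]]
[0.5458 0.1641 1.6272] 93.23 res px [[0.2, 0.6], [-0.6, 0.1], [-0.2, -0.0], [0.7, 0.4], [-2.6, -3.4], [2.3, 2.5], [0.4, 1.3], [-1.2, -2.5]]
[0.97 0.25 0.  ] [0.97 0.25 0.  ] [0.93969262 0.         0.34202014]
[{"dx":23.8,"dy":-14.5,"dz":6.9,"az":0.18},{"dx":23.5,"dy":-14.9,"dz":6.9,"az":0.19},{"dx":23.3,"dy":-15.5,"dz":6.9,"az":0.18},{"dx":22.9,"dy":-15.8,"dz":7.0,"az":0.19},{"dx":22.6,"dy":-16.3,"dz":6.9,"az":0.18},{"dx":22.3,"dy":-16.7,"dz":6.9,"ax":-0.01,"az":0.18},{"dx":22.0,"dy":-17.2,"dz":6.9,"az":0.19},{"dx":21.6,"dy":-17.5,"dz":6.9,"az":0.18},{"dx":21.3,"dy":-18.0,"dz":6.9,"az":0.18},{"dx":21.0,"dy":-18.4,"dz":6.9,"az":0.19},{"dx":20.6,"dy":-18.8,"dz":6.9,"az":0.18},{"dx":20.2,"dy":-19.2,"dz":6.9,"az":0.19},{"dx":19.9,"dy":-19.6,"dz":6.9,"az":0.18},{"dx":19.4,"dy":-19.9,"dz":6.9,"az":0.18},{"dx":19.1,"dy":-20.3,"dz":6.9,"az":0.19},{"dx":18.7,"dy":-20.7,"dz":6.8,"az":0.18},{"dx":18.3,"dy":-21.1,"dz":6.9,"az":0.19},{"dx":17.9,"dy":-21.4,"dz":6.9,"ax":-0.01,"az":0.18}]
```

Call:
jog_arm([
  {"dx": 24, "dy": -14.5, "dz": 7, "az": 0.18},
  {"dx": 23.5, "dy": -15, "dz": 7, "az": 0.19},
  {"dx": 23, "dy": -15.5, "dz": 7, "az": 0.18},
  {"dx": 23, "dy": -16, "dz": 7, "az": 0.19},
  {"dx": 22.5, "dy": -16.5, "dz": 7, "az": 0.18},
  {"dx": 22.5, "dy": -16.5, "dz": 7, "az": 0.18},
  {"dx": 22, "dy": -17, "dz": 7, "az": 0.19},
  {"dx": 21.5, "dy": -17.5, "dz": 7, "az": 0.18},
  {"dx": 21.5, "dy": -18, "dz": 7, "az": 0.18},
  {"dx": 21, "dy": -18.5, "dz": 7, "az": 0.19},
  {"dx": 20.5, "dy": -19, "dz": 7, "az": 0.18},
  {"dx": 20, "dy": -19, "dz": 7, "az": 0.19},
  {"dx": 20, "dy": -19.5, "dz": 7, "az": 0.18},
  {"dx": 19.5, "dy": -20, "dz": 7, "az": 0.18},
  {"dx": 19, "dy": -20.5, "dz": 6, "az": 0.19},
  {"dx": 18.5, "dy": -20.5, "dz": 6, "az": 0.18},
  {"dx": 18.5, "dy": -21, "dz": 6, "az": 0.19},
  {"dx": 18, "dy": -21.5, "dz": 6, "az": 0.18},
  {"grip": 0.35},
  {"grip": 0.35},
], grip_force=60)

```text
$.plan[0]: bad value
```

```bash
python3 - <<'E'
from h import *
m,r,s=cur(); print(m,r.as_matrix()[:,0],s['width'],s['qpos'],s['clock'])
P,Q=plan(m,r,[.494,-.195,.1838],rot(-5.2),5)
E
```

```text
[ 0.14545175 -0.55610605  0.40392912] [9.67464548e-01 2.53006517e-01 2.25063168e-04] 0.08531417170000079 [-1.43601213e+00  2.76530525e-01  1.50600042e+00  2.66768180e-05
  1.36071168e+00 -1.21008199e-01] 0.1
[{"dx":85.7,"dy":-52.2,"dz":44.1,"az":0.66},{"dx":81.9,"dy":-57.9,"dz":44.2,"ax":-0.01,"az":0.66},{"dx":77.7,"dy":-63.5,"dz":44.0,"az":0.67},{"dx":73.1,"dy":-68.9,"dz":44.1,"az":0.66},{"dx":68.1,"dy":-73.6,"dz":44.1,"ax":-0.01,"az":0.66}]
```

Call:
jog_arm([
  {"dx": 24, "dy": -14.5, "dz": 7, "ax": 0, "ay": 0, "az": 0.18, "grip": 0},
], grip_force=60)

```text
clock: 0.18
position: [0.1631, -0.5392, 0.398]
ee_rot: [0.002, 0.993, 0.116, -0.001]
contact_force: [2.2, -0.6, -0.2]
width: 0.0852
gripper_force: 0.0
```

Call:
jog_arm([
  {"dx": 23.5, "dy": -15, "dz": 7, "ax": 0, "ay": 0, "az": 0.19, "grip": 0},
  {"dx": 23, "dy": -15.5, "dz": 7, "ax": 0, "ay": 0, "az": 0.18, "grip": 0},
  {"dx": 23, "dy": -16, "dz": 7, "ax": 0, "ay": 0, "az": 0.19, "grip": 0},
  {"dx": 22.5, "dy": -16.5, "dz": 7, "ax": 0, "ay": 0, "az": 0.18, "grip": 0},
  {"dx": 22.5, "dy": -16.5, "dz": 7, "ax": 0, "ay": 0, "az": 0.18, "grip": 0},
  {"dx": 22, "dy": -17, "dz": 7, "ax": 0, "ay": 0, "az": 0.19, "grip": 0.2},
  {"dx": 21.5, "dy": -17.5, "dz": 7, "ax": 0, "ay": 0, "az": 0.18, "grip": 0.3},
  {"dx": 21.5, "dy": -18, "dz": 7, "ax": 0, "ay": 0, "az": 0.18, "grip": 0.3},
  {"dx": 21, "dy": -18.5, "dz": 7, "ax": 0, "ay": 0, "az": 0.19, "grip": 0.3},
  {"dx": 20.5, "dy": -19, "dz": 7, "ax": 0, "ay": 0, "az": 0.18, "grip": 0.3},
  {"dx": 20, "dy": -19, "dz": 7, "ax": 0, "ay": 0, "az": 0.19, "grip": 0.3},
  {"dx": 20, "dy": -19.5, "dz": 7, "ax": 0, "ay": 0, "az": 0.18, "grip": 0.3},
  {"dx": 19.5, "dy": -20, "dz": 7, "ax": 0, "ay": 0, "az": 0.18, "grip": 0.3},
  {"dx": 19, "dy": -20.5, "dz": 6, "ax": 0, "ay": 0, "az": 0.19, "grip": 0.3},
  {"dx": 18.5, "dy": -20.5, "dz": 6, "ax": 0, "ay": 0, "az": 0.18, "grip": 0.3},
  {"dx": 18.5, "dy": -21, "dz": 6, "ax": 0, "ay": 0, "az": 0.19, "grip": 0.3},
  {"dx": 18, "dy": -21.5, "dz": 6, "ax": 0, "ay": 0, "az": 0.18, "grip": 0.3},
  {"dx": 0, "dy": 0, "dz": 0, "ax": 0, "ay": 0, "az": 0, "grip": 0.3},
  {"dx": 0, "dy": 0, "dz": 0, "ax": 0, "ay": 0, "az": 0, "grip": 0.3},
])

```text
clock: 1.77
position: [0.4946, -0.194, 0.2819]
ee_rot: [-0.0, 0.999, -0.044, -0.001]
contact_force: [-1.3, 0.2, 0.2]
width: 0.0595
gripper_force: 0.0
```

```bash
sed -i "s/(\*d,\*a)) if abs(v)>1e-9})/(*d,*a))}|{'grip':G})/; s/^def plan/G=0\ndef plan/" h.py; python3 - <<'E'
import h; from h import *
h.G=.3
m,r,s=cur(); print(m,r.as_matrix()[:,0],s['width'],s['qpos'],s['clock'])
P,Q=plan(m,r,[.494,-.195,.1838],rot(-5.2),5)
E
```

```text
[ 0.49456656 -0.19395578  0.28192017] [ 0.9961484  -0.0876679  -0.00164563] 0.0594508444983836 [-5.04665241e-01  3.11217629e-01  1.78429094e+00 -2.80739310e-04
  1.04777617e+00  1.15405261e+00] 1.7667
[{"dx":-0.1,"dy":0.2,"dz":19.6,"ax":-0.0,"ay":0.0,"az":0.01,"grip":0.3},{"dx":-0.0,"dy":0.3,"dz":19.6,"ax":-0.0,"ay":0.01,"az":0.0,"grip":0.3},{"dx":-0.1,"dy":0.2,"dz":19.7,"ax":-0.0,"ay":-0.0,"az":0.01,"grip":0.3},{"dx":-0.1,"dy":0.2,"dz":19.6,"ax":-0.0,"ay":0.0,"az":0.0,"grip":0.3},{"dx":-0.1,"dy":0.2,"dz":19.6,"ax":-0.0,"ay":0.01,"az":0.01,"grip":0.3}]
```

Call:
jog_arm([
  {"dx": 0, "dy": 0.5, "dz": 20, "ax": 0, "ay": 0, "az": 0.01, "grip": 0.3},
  {"dx": -0.5, "dy": 0.5, "dz": 20, "ax": 0, "ay": 0, "az": 0, "grip": 0.3},
  {"dx": 0, "dy": 0, "dz": 20, "ax": 0, "ay": 0, "az": 0, "grip": 0.3},
  {"dx": 0, "dy": 0, "dz": 20, "ax": 0, "ay": 0, "az": 0, "grip": 0.3},
  {"dx": 0, "dy": 0, "dz": 12, "ax": 0, "ay": 0, "az": 0, "grip": 0.3},
  {"dx": 0, "dy": 0, "dz": 6, "ax": 0, "ay": 0, "az": 0, "grip": 0.3},
  {"dx": 0, "dy": 0, "dz": 0, "ax": 0, "ay": 0, "az": 0, "grip": 1},
  {"dx": 0, "dy": 0, "dz": 0, "ax": 0, "ay": 0, "az": 0, "grip": 1},
  {"dx": 0, "dy": 0, "dz": 0, "ax": 0, "ay": 0, "az": 0, "grip": 1},
  {"dx": 0, "dy": 0, "dz": 0, "ax": 0, "ay": 0, "az": 0, "grip": 1},
  {"dx": 0, "dy": 0, "dz": 0, "ax": 0, "ay": 0, "az": 0, "grip": 1},
  {"dx": 0, "dy": 0, "dz": 0, "ax": 0, "ay": 0, "az": 0, "grip": 1},
], grip_force=80)

```text
clock: 2.77
position: [0.4939, -0.1964, 0.1859]
ee_rot: [0.001, 0.999, -0.046, 0.001]
contact_force: [-0.8, -1.7, 6.0]
width: 0.0201
gripper_force: 80.6
```

```bash
cat >> h.py <<'E'
CO=np.array([.5460,.1641]); CH=93.0; BX=-.0965; LV=np.array([.130,0,.165])
def cw(x,z,y=0):
    c,s=np.cos(np.radians(CH)),np.sin(np.radians(CH)); return np.array([CO[0]+c*x-s*y,CO[1]+s*x+c*y,z])
def levpose(p,xt,g,back=0,y=0):
    a=np.radians(p); n=np.array([-np.sin(a),np.cos(a)]); d=np.array([np.cos(a),np.sin(a)])
    c=n*(6+g); s=(xt-c[0])/d[0]-back; t=c+s*d
    r=rot(CH,p); tip=cw(BX+t[0]/1000,.08+t[1]/1000,y); return tip-r.apply(LV),r,tip
E
python3 - <<'E'
import h; from h import *
h.G=1
m,r,s=cur(); P1,r1,t1=levpose(-30,27,2.3,40); print(P1,t1)
r0=rot(93,0); P0=P1.copy(); P0[2]=.31; P0[:2]-=.03*np.array([np.cos(np.radians(93)),np.sin(np.radians(93))])
up=m+[0,0,.124]; print(m,up,P0)
plan(up,r,P0,rot(93,0),17)
plan(P0,rot(93,0),P1,r1,6)
E
```

```text
[0.55302476 0.03005963 0.30188975] [0.55145032 0.06010171 0.09399556]
[ 0.49392382 -0.1964398   0.18593653] [ 0.49392382 -0.1964398   0.30993653] [5.54594837e-01 1.00745078e-04 3.10000000e-01]
[{"dx":2.5,"dy":-11.8,"dz":-0.0,"ax":0.0,"ay":-0.0,"az":-0.96,"grip":1},{"dx":3.7,"dy":-11.6,"dz":-0.0,"ax":0.0,"ay":-0.0,"az":-0.97,"grip":1},{"dx":4.8,"dy":-11.1,"dz":-0.0,"ax":0.01,"ay":-0.0,"az":-0.96,"grip":1},{"dx":5.9,"dy":-10.5,"dz":-0.1,"ax":-0.0,"ay":-0.0,"az":-0.96,"grip":1},{"dx":6.9,"dy":-9.9,"dz":0.0,"ax":-0.0,"ay":-0.0,"az":-0.97,"grip":1},{"dx":8.0,"dy":-9.2,"dz":0.0,"ax":0.0,"ay":-0.0,"az":-0.96,"grip":1},{"dx":8.7,"dy":-8.3,"dz":0.0,"ax":0.0,"ay":-0.0,"az":-0.96,"grip":1},{"dx":9.6,"dy":-7.4,"dz":0.0,"ax":0.0,"ay":-0.0,"az":-0.97,"grip":1},{"dx":10.3,"dy":-6.4,"dz":0.0,"ax":0.01,"ay":-0.0,"az":-0.96,"grip":1},{"dx":10.9,"dy":-5.3,"dz":0.0,"ax":-0.0,"ay":-0.0,"az":-0.96,"grip":1},{"dx":11.3,"dy":-4.2,"dz":0.0,"ax":-0.0,"ay":-0.0,"az":-0.97,"grip":1},{"dx":11.7,"dy":-3.0,"dz":0.0,"ax":0.0,"ay":-0.0,"az":-0.96,"grip":1},{"dx":12.0,"dy":-1.9,"dz":0.0,"ax":0.0,"ay":-0.0,"az":-0.96,"grip":1},{"dx":12.1,"dy":-0.6,"dz":0.0,"ax":0.01,"ay":-0.0,"az":-0.97,"grip":1},{"dx":12.1,"dy":0.6,"dz":0.0,"ax":-0.0,"ay":-0.0,"az":-0.96,"grip":1},{"dx":11.9,"dy":1.8,"dz":0.0,"ax":-0.0,"ay":-0.0,"az":-0.96,"grip":1},{"dx":11.7,"dy":3.0,"dz":0.0,"ax":0.0,"ay":-0.0,"az":-0.97,"grip":1}]
[{"dx":5.0,"dy":-0.0,"dz":1.4,"ax":0.0,"ay":-0.83,"az":0.0,"grip":1},{"dx":5.1,"dy":-0.0,"dz":0.9,"ax":0.0,"ay":-0.84,"az":0.0,"grip":1},{"dx":5.2,"dy":0.0,"dz":0.4,"ax":-0.0,"ay":-0.83,"az":0.0,"grip":1},{"dx":5.1,"dy":0.0,"dz":0.0,"ax":0.0,"ay":-0.83,"az":0.0,"grip":1},{"dx":5.2,"dy":0.0,"dz":-0.4,"ax":0.0,"ay":-0.84,"az":0.0,"grip":1},{"dx":5.1,"dy":-0.0,"dz":-0.9,"ax":0.0,"ay":-0.83,"az":0.0,"grip":1}]
```

Call:
jog_arm([
  {"dx": 0, "dy": 0, "dz": -20, "ax": 0, "ay": 0, "az": 0, "grip": 1},
  {"dx": 0, "dy": 0, "dz": -36, "ax": 0, "ay": 0, "az": 0, "grip": 1},
  {"dx": 0, "dy": 0, "dz": -36, "ax": 0, "ay": 0, "az": 0, "grip": 1},
  {"dx": 0, "dy": 0, "dz": -32, "ax": 0, "ay": 0, "az": 0, "grip": 1},
  {"dx": 3, "dy": -12, "dz": 0, "ax": 0, "ay": 0, "az": -0.96, "grip": 1},
  {"dx": 4, "dy": -12, "dz": 0, "ax": 0, "ay": 0, "az": -0.97, "grip": 1},
  {"dx": 5, "dy": -11, "dz": 0, "ax": 0, "ay": 0, "az": -0.96, "grip": 1},
  {"dx": 6, "dy": -10.5, "dz": 0, "ax": 0, "ay": 0, "az": -0.96, "grip": 1},
  {"dx": 7, "dy": -10, "dz": 0, "ax": 0, "ay": 0, "az": -0.97, "grip": 1},
  {"dx": 8, "dy": -9, "dz": 0, "ax": 0, "ay": 0, "az": -0.96, "grip": 1},
  {"dx": 9, "dy": -8.5, "dz": 0, "ax": 0, "ay": 0, "az": -0.96, "grip": 1},
  {"dx": 9.5, "dy": -7.5, "dz": 0, "ax": 0, "ay": 0, "az": -0.97, "grip": 1},
  {"dx": 10.5, "dy": -6.5, "dz": 0, "ax": 0, "ay": 0, "az": -0.96, "grip": 1},
  {"dx": 11, "dy": -5.5, "dz": 0, "ax": 0, "ay": 0, "az": -0.96, "grip": 1},
  {"dx": 11.5, "dy": -4, "dz": 0, "ax": 0, "ay": 0, "az": -0.97, "grip": 1},
  {"dx": 12, "dy": -3, "dz": 0, "ax": 0, "ay": 0, "az": -0.96, "grip": 1},
  {"dx": 12, "dy": -2, "dz": 0, "ax": 0, "ay": 0, "az": -0.96, "grip": 1},
  {"dx": 12, "dy": -0.5, "dz": 0, "ax": 0, "ay": 0, "az": -0.97, "grip": 1},
  {"dx": 12, "dy": 0.5, "dz": 0, "ax": 0, "ay": 0, "az": -0.96, "grip": 1},
  {"dx": 12, "dy": 2, "dz": 0, "ax": 0, "ay": 0, "az": -0.96, "grip": 1},
])

```text
clock: 4.43
position: [0.5523, -0.0089, 0.3085]
ee_rot: [-0.0, 0.722, 0.691, -0.0]
contact_force: [0.7, 0.3, -1.5]
width: 0.02
gripper_force: 79.6
```

```bash
python3 - <<'E'
import h; from h import *
h.G=1
m,r,s=cur(); P1,r1,t1=levpose(-30,27,2.3,40); print(m,P1,s['qpos'],s['width'],s['contact_force'])
plan(m,r,P1,r1,7)
E
```

```text
[ 0.55225554 -0.00892576  0.30852379] [0.55302476 0.03005963 0.30188975] [-1.42134577e-01  3.13541435e-01  1.70336555e+00 -2.99973428e-05
  1.12518089e+00 -9.84246342e-02] 0.019985934833842468 [ 0.70715313  0.28455013 -1.48180889]
[{"dx":5.6,"dy":-0.1,"dz":0.9,"ax":-0.03,"ay":-0.71,"az":-0.13,"grip":1},{"dx":5.6,"dy":-0.1,"dz":0.6,"ax":-0.04,"ay":-0.72,"az":-0.13,"grip":1},{"dx":5.6,"dy":0.0,"dz":0.1,"ax":-0.03,"ay":-0.71,"az":-0.12,"grip":1},{"dx":5.7,"dy":0.1,"dz":-0.3,"ax":-0.04,"ay":-0.72,"az":-0.13,"grip":1},{"dx":5.6,"dy":0.2,"dz":-0.8,"ax":-0.03,"ay":-0.71,"az":-0.13,"grip":1},{"dx":5.5,"dy":0.2,"dz":-1.1,"ax":-0.04,"ay":-0.71,"az":-0.13,"grip":1},{"dx":5.4,"dy":0.3,"dz":-1.6,"ax":-0.03,"ay":-0.72,"az":-0.12,"grip":1}]
```

Call:
jog_arm([
  {"dx": 5.5, "dy": 0, "dz": 1, "ax": -0.03, "ay": -0.71, "az": -0.13, "grip": 1},
  {"dx": 5.5, "dy": 0, "dz": 0.5, "ax": -0.04, "ay": -0.72, "az": -0.13, "grip": 1},
  {"dx": 5.5, "dy": 0, "dz": 0, "ax": -0.03, "ay": -0.71, "az": -0.12, "grip": 1},
  {"dx": 5.5, "dy": 0, "dz": -0.5, "ax": -0.04, "ay": -0.72, "az": -0.13, "grip": 1},
  {"dx": 5.5, "dy": 0, "dz": -1, "ax": -0.03, "ay": -0.71, "az": -0.13, "grip": 1},
  {"dx": 5.5, "dy": 0, "dz": -1, "ax": -0.04, "ay": -0.71, "az": -0.13, "grip": 1},
  {"dx": 5.5, "dy": 0.5, "dz": -1.5, "ax": -0.03, "ay": -0.72, "az": -0.12, "grip": 1},
  {"dx": 0, "dy": 0, "dz": 0, "ax": 0, "ay": 0, "az": 0, "grip": 1},
  {"dx": 0, "dy": 0, "dz": 0, "ax": 0, "ay": 0, "az": 0, "grip": 1},
])

```text
clock: 5.18
position: [0.553, 0.0297, 0.3019]
ee_rot: [0.187, 0.666, 0.699, -0.178]
contact_force: [-1.1, -0.8, -1.3]
width: 0.0203
gripper_force: 79.7
```

```bash
python3 - <<'E'
import h; from h import *
h.G=1
m,r,s=cur(); P1,r1,t1=levpose(-30,27,2.3,40); print(m,P1,np.degrees((r.inv()*r1).as_rotvec()),s['qpos'],s['contact_force'])
im=[]
for n in('top','side'):
    d=snap(n,n+'1.png')['image'][:,:,::-1]
    tip=m+r.apply(LV); hb=m+r.apply(LV-[.075,0,0]); print(n,proj(n,tip),proj(n,hb),'bar',proj(n,cw(BX,.084)),'lip',proj(n,cw(BX+.018,.084)))
    u,v=proj(n,cw(BX,.084)).astype(int); im.append(cv2.resize(d[v-37:v+38,u-50:u+50],None,fx=4,fy=4,interpolation=cv2.INTER_CUBIC)); print(u-50,v-37)
cv2.imwrite('pics/c.png',np.hstack(im))
E
```

```text
[0.55300144 0.02969889 0.30189234] [0.55302476 0.03005963 0.30188975] [-0.17241567 -0.08642325 -0.19142274] [ 0.10018987  0.35830944  1.72452895 -0.5747976   1.1578807   0.31454036] [-1.13054968 -0.80168163 -1.32828349]
top [256.96942329 222.3966222 ] [283.68469398 221.29295944] bar [254.25736087 222.46621706] lip [246.64780622 222.82753298]
204 185
side [300.88110756 246.44796402] [320.48619339 219.61385055] bar [298.62795089 251.22040041] lip [292.94179942 255.83542877]
248 214
```

View pics/c.png

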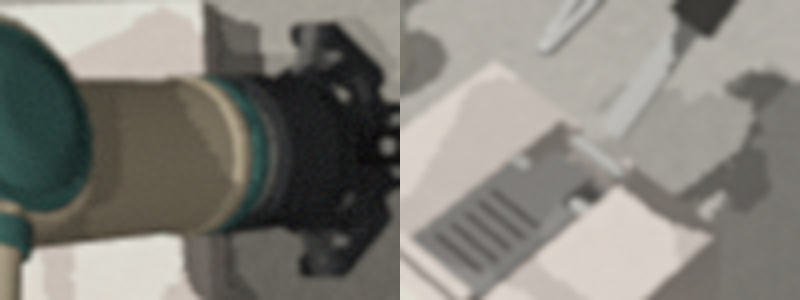

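Side view: the blade tip is at crop (618,135), just above and before the bar, which runs (575,142) to (632,172). It is laterally centred and agrees with the prediction to within about 1.5 px. I'll slide it in.

Call:
jog_arm([
  {"dx": 5, "dy": 0, "dz": 0, "ax": 0, "ay": 0, "az": 0, "grip": 1},
  {"dx": 6, "dy": 0, "dz": 0, "ax": 0, "ay": 0, "az": 0, "grip": 1},
  {"dx": 6, "dy": 0, "dz": 0, "ax": 0, "ay": 0, "az": 0, "grip": 1},
  {"dx": 6, "dy": 0, "dz": 0, "ax": 0, "ay": 0, "az": 0, "grip": 1},
  {"dx": 5, "dy": 0, "dz": 0, "ax": 0, "ay": 0, "az": 0, "grip": 1},
  {"dx": 2, "dy": 0, "dz": 0, "ax": 0, "ay": 0, "az": 0, "grip": 1},
  {"dx": 0, "dy": 0, "dz": 0, "ax": 0, "ay": 0, "az": 0, "grip": 1},
])

```text
clock: 5.87
position: [0.552, 0.0554, 0.287]
ee_rot: [0.187, 0.667, 0.699, -0.179]
contact_force: [0.3, -0.5, -1.3]
width: 0.0201
gripper_force: 79.7
```

Call:
jog_arm([
  {"dx": 4, "dy": 0, "dz": 0, "ax": 0, "ay": 0, "az": 0, "grip": 1},
  {"dx": 4, "dy": 0, "dz": 0, "ax": 0, "ay": 0, "az": 0, "grip": 1},
  {"dx": 4, "dy": 0, "dz": 0, "ax": 0, "ay": 0, "az": 0, "grip": 1},
  {"dx": 1, "dy": 0, "dz": 0, "ax": 0, "ay": 0, "az": 0, "grip": 1},
  {"dx": 0, "dy": 0, "dz": 0, "ax": 0, "ay": 0, "az": 0, "grip": 1},
])

```text
clock: 6.28
position: [0.5515, 0.0663, 0.2807]
ee_rot: [0.187, 0.667, 0.699, -0.179]
contact_force: [0.1, 0.1, -0.8]
width: 0.0205
gripper_force: 79.7
```

```bash
cat >> h.py <<'E'
def where(lv=None):
    m,r,s=cur(); t=m+r.apply(LV); c,sn=np.cos(np.radians(CH)),np.sin(np.radians(CH)); d=t[:2]-CO
    x=r.as_matrix()[:,0]
    print('tip rel bar x %.1f y %.1f z %.1f pitch %.1f'%((c*d[0]+sn*d[1]-BX)*1e3,(-sn*d[0]+c*d[1])*1e3,t[2]*1e3-80,np.degrees(np.arcsin(x[2]))),'F',s['contact_force'].round(1),'M',s['moment'].round(2),'t',round(s['clock'],2)); return m,r,s
E
python3 - <<'E'
import h; from h import *
h.G=1; m,r,s=where(); d=snap('side','side2.png')['image'][:,:,::-1]
cv2.imwrite('pics/d.png',cv2.resize(d[214:289,248:348],None,fx=6,fy=6,interpolation=cv2.INTER_CUBIC))
r1=rot(CH,-24); P1=levpose(-24,29,0)[0]
for p0,p1 in((-30,-15),(-15,0),(0,8)):
    A=levpose(p0,29,0); B=levpose(p1,29-(1 if p1>0 else 0),0); print(B[2]);
    plan(m if p0==-30 else A[0],r if p0==-30 else A[1],B[0],B[1],5)
E
```

```text
tip rel bar x 28.6 y -0.5 z -7.2 pitch -30.0 F [ 0.1  0.1 -0.8] M [ 0.31 -0.04 -0.05] t 6.28
[0.54953268 0.09669251 0.07844113]
[{"dx":-8.2,"dy":-0.0,"dz":6.8,"ax":-0.0,"ay":0.5,"az":-0.01,"grip":1},{"dx":-8.5,"dy":-0.0,"dz":6.5,"ax":-0.01,"ay":0.5,"az":-0.01,"grip":1},{"dx":-8.8,"dy":-0.1,"dz":5.9,"ax":-0.0,"ay":0.5,"az":-0.01,"grip":1},{"dx":-9.1,"dy":-0.0,"dz":5.5,"ax":-0.01,"ay":0.5,"az":-0.01,"grip":1},{"dx":-9.4,"dy":-0.1,"dz":5.0,"ax":-0.0,"ay":0.5,"az":-0.01,"grip":1}]
[0.54953268 0.09669251 0.086     ]
[{"dx":-8.0,"dy":-0.0,"dz":6.4,"ax":0.0,"ay":0.5,"az":0.0,"grip":1},{"dx":-8.4,"dy":-0.0,"dz":6.0,"ax":0.0,"ay":0.5,"az":-0.0,"grip":1},{"dx":-8.7,"dy":-0.0,"dz":5.5,"ax":0.0,"ay":0.5,"az":-0.0,"grip":1},{"dx":-8.9,"dy":-0.0,"dz":5.0,"ax":0.0,"ay":0.5,"az":-0.0,"grip":1},{"dx":-9.2,"dy":-0.0,"dz":4.6,"ax":0.0,"ay":0.5,"az":0.0,"grip":1}]
[0.54958501 0.09569388 0.08999411]
[{"dx":-4.5,"dy":-0.0,"dz":3.1,"ax":0.0,"ay":0.27,"az":0.0,"grip":1},{"dx":-4.7,"dy":0.0,"dz":3.1,"ax":0.0,"ay":0.26,"az":0.0,"grip":1},{"dx":-4.7,"dy":-0.0,"dz":2.8,"ax":-0.0,"ay":0.27,"az":-0.0,"grip":1},{"dx":-4.8,"dy":0.0,"dz":2.8,"ax":0.0,"ay":0.27,"az":0.0,"grip":1},{"dx":-4.8,"dy":0.0,"dz":2.6,"ax":-0.0,"ay":0.26,"az":0.0,"grip":1}]
```

View pics/d.png

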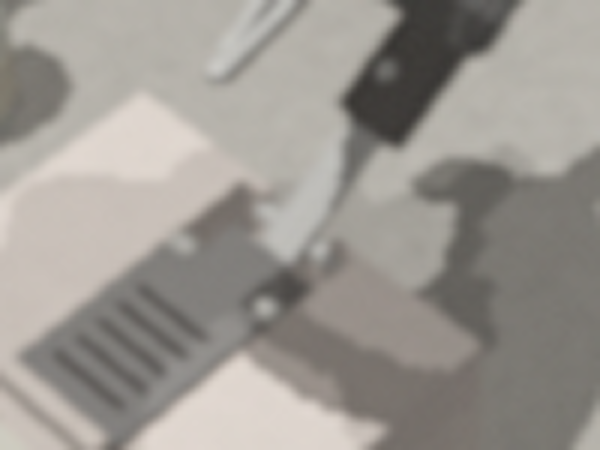

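Side view: the blade lies over the bar near (297,232) and its tip is hidden under the lip near (275,250), with no force. I'll start prying.

Call:
jog_arm([
  {"dx": -8, "dy": 0, "dz": 7, "ax": 0, "ay": 0.5, "az": 0, "grip": 1},
  {"dx": -8.5, "dy": 0, "dz": 6.5, "ax": 0, "ay": 0.5, "az": 0, "grip": 1},
  {"dx": -9, "dy": 0, "dz": 6, "ax": 0, "ay": 0.5, "az": 0, "grip": 1},
  {"dx": -9, "dy": 0, "dz": 5.5, "ax": 0, "ay": 0.5, "az": 0, "grip": 1},
  {"dx": -9.5, "dy": 0, "dz": 5, "ax": 0, "ay": 0.5, "az": 0, "grip": 1},
  {"dx": -8, "dy": 0, "dz": 6.5, "ax": 0, "ay": 0.5, "az": 0, "grip": 1},
  {"dx": -8.5, "dy": 0, "dz": 6, "ax": 0, "ay": 0.5, "az": 0, "grip": 1},
  {"dx": -8.5, "dy": 0, "dz": 5.5, "ax": 0, "ay": 0.5, "az": 0, "grip": 1},
  {"dx": 0, "dy": 0, "dz": 0, "ax": 0, "ay": 0, "az": 0, "grip": 1},
])

```text
clock: 7.08
position: [0.5554, -0.0161, 0.2595]
ee_rot: [0.037, 0.691, 0.721, -0.035]
contact_force: [-0.9, 1.1, 4.5]
width: 0.0206
gripper_force: 80.5
```

```bash
python3 - <<'E'
import h; from h import *
h.G=1; m,r,s=where()
B=levpose(0,28,0); C=levpose(10,27,0); 
plan(m,r,B[0],B[1],2);plan(B[0],B[1],C[0],C[1],5); print(s['width'],s['gripper_force'])
E
```

```text
tip rel bar x 28.5 y -1.3 z 2.1 pitch -5.9 F [-0.9  1.1  4.5] M [ 0.91  0.17 -0.02] t 7.08
[{"dx":-8.5,"dy":0.1,"dz":5.2,"ax":0.0,"ay":0.49,"az":-0.05,"grip":1},{"dx":-8.8,"dy":0.0,"dz":4.7,"ax":0.01,"ay":0.49,"az":-0.04,"grip":1}]
[{"dx":-5.5,"dy":-0.0,"dz":4.0,"ax":0.0,"ay":0.33,"az":-0.0,"grip":1},{"dx":-5.7,"dy":-0.0,"dz":3.9,"ax":0.0,"ay":0.34,"az":0.0,"grip":1},{"dx":-5.8,"dy":-0.0,"dz":3.6,"ax":0.0,"ay":0.33,"az":-0.0,"grip":1},{"dx":-5.9,"dy":-0.0,"dz":3.5,"ax":0.0,"ay":0.33,"az":-0.0,"grip":1},{"dx":-6.1,"dy":-0.0,"dz":3.2,"ax":0.0,"ay":0.34,"az":-0.0,"grip":1}]
0.020553001276805143 80.50215482711792
```

Call:
jog_arm([
  {"dx": -8.5, "dy": 0, "dz": 5.5, "ax": 0, "ay": 0.5, "az": -0.04, "grip": 1},
  {"dx": -9, "dy": 0, "dz": 5, "ax": 0, "ay": 0.5, "az": -0.04, "grip": 1},
  {"dx": -5.5, "dy": 0, "dz": 4, "ax": 0, "ay": 0.33, "az": 0, "grip": 1},
  {"dx": -5.5, "dy": 0, "dz": 4, "ax": 0, "ay": 0.33, "az": 0, "grip": 1},
  {"dx": -6, "dy": 0, "dz": 3.5, "ax": 0, "ay": 0.33, "az": 0, "grip": 1},
  {"dx": 0, "dy": 0, "dz": 0, "ax": 0, "ay": 0, "az": 0, "grip": 1},
])

```text
clock: 7.58
position: [0.5577, -0.0502, 0.2382]
ee_rot: [-0.037, 0.687, 0.725, 0.036]
contact_force: [0.2, -0.1, 5.8]
width: 0.0204
gripper_force: 80.5
```

```bash
python3 - <<'E'
import h; from h import *
h.G=1; m,r,s=where()
C=levpose(10,27,0); D=levpose(15,27,0)
plan(m,r,C[0],C[1],2);plan(C[0],C[1],D[0],D[1],3); print(s['width'],s['gripper_force'])
E
```

```text
tip rel bar x 28.1 y -0.5 z 7.5 pitch 5.9 F [ 0.2 -0.1  5.8] M [ 0.64 -0.08 -0.1 ] t 7.58
[{"dx":-6.1,"dy":-0.2,"dz":3.1,"ax":0.0,"ay":0.34,"az":0.0,"grip":1},{"dx":-6.2,"dy":-0.2,"dz":2.9,"ax":0.01,"ay":0.34,"az":0.01,"grip":1}]
[{"dx":-4.5,"dy":0.0,"dz":3.1,"ax":0.0,"ay":0.28,"az":0.0,"grip":1},{"dx":-4.5,"dy":-0.0,"dz":3.0,"ax":0.0,"ay":0.28,"az":0.0,"grip":1},{"dx":-4.7,"dy":-0.0,"dz":2.9,"ax":0.0,"ay":0.27,"az":-0.0,"grip":1}]
0.020358929729012664 80.52146315574646
```

Call:
jog_arm([
  {"dx": -6, "dy": 0, "dz": 3.5, "ax": 0, "ay": 0.34, "az": 0, "grip": 1},
  {"dx": -6, "dy": 0, "dz": 3.5, "ax": 0, "ay": 0.34, "az": 0, "grip": 1},
  {"dx": 0, "dy": 0, "dz": 0, "ax": 0, "ay": 0, "az": 0, "grip": 1},
])

```text
clock: 7.83
position: [0.558, -0.0612, 0.2295]
ee_rot: [-0.063, 0.685, 0.723, 0.059]
contact_force: [0.8, -1.7, 5.4]
width: 0.0203
gripper_force: 80.4
```

Call:
jog_arm([
  {"dx": -4.5, "dy": 0, "dz": 3, "ax": 0, "ay": 0.28, "az": 0, "grip": 1},
  {"dx": -4.5, "dy": 0, "dz": 3, "ax": 0, "ay": 0.28, "az": 0, "grip": 1},
  {"dx": -4.5, "dy": 0, "dz": 3, "ax": 0, "ay": 0.28, "az": 0, "grip": 1},
  {"dx": 0, "dy": 0, "dz": 0, "ax": 0, "ay": 0, "az": 0, "grip": 1},
])

```text
clock: 8.17
position: [0.5585, -0.0728, 0.2178]
ee_rot: [-0.094, 0.682, 0.72, 0.089]
contact_force: [0.2, -4.1, 5.0]
width: 0.0209
gripper_force: 80.5
```

```bash
python3 - <<'E'
import h; from h import *
h.G=1; m,r,s=where(); d=snap('side','side3.png')['image'][:,:,::-1]
cv2.imwrite('pics/e.png',cv2.resize(d[214:289,248:348],None,fx=6,fy=6,interpolation=cv2.INTER_CUBIC))
D=levpose(19,27,0)
plan(m,r,D[0],D[1],3)
E
```

```text
tip rel bar x 27.3 y 0.4 z 11.7 pitch 14.9 F [ 0.2 -4.1  5. ] M [-0.01  0.04 -0.11] t 8.17
[{"dx":-3.6,"dy":-0.0,"dz":2.0,"ax":-0.0,"ay":0.23,"az":0.01,"grip":1},{"dx":-3.6,"dy":-0.1,"dz":1.9,"ax":-0.01,"ay":0.23,"az":0.0,"grip":1},{"dx":-3.7,"dy":0.0,"dz":1.8,"ax":-0.0,"ay":0.23,"az":0.01,"grip":1}]
```

View pics/e.png

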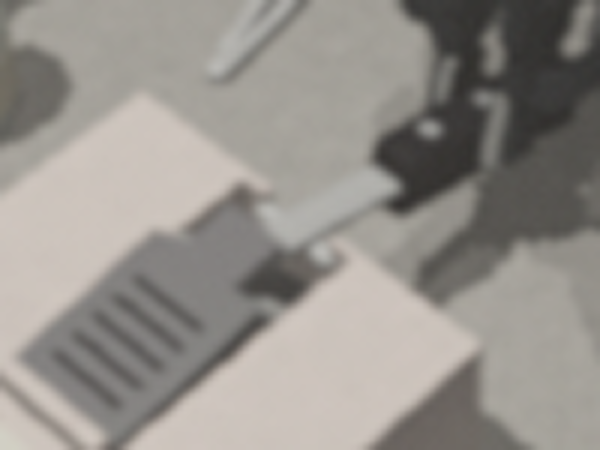

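The cover has risen; the left nose is now hidden by it. I'll press a few degrees further to be sure it passes the catch.

Call:
jog_arm([
  {"dx": -3.5, "dy": 0, "dz": 2, "ax": 0, "ay": 0.23, "az": 0, "grip": 1},
  {"dx": -3.5, "dy": 0, "dz": 2, "ax": 0, "ay": 0.23, "az": 0, "grip": 1},
  {"dx": -3.5, "dy": 0, "dz": 2, "ax": 0, "ay": 0.23, "az": 0, "grip": 1},
  {"dx": 0, "dy": 0, "dz": 0, "ax": 0, "ay": 0, "az": 0, "grip": 1},
])

```text
clock: 8.55
position: [0.5584, -0.0805, 0.2081]
ee_rot: [-0.123, 0.678, 0.716, 0.114]
contact_force: [0.0, -0.7, 0.8]
width: 0.0206
gripper_force: 80.0
```

```bash
python3 - <<'E'
import h; from h import *
h.G=1; m,r,s=where(); snap('side','side4.png')
a=cv2.imread('pics/side3.png').astype(int); b=cv2.imread('pics/side4.png').astype(int)
c=np.abs(a-b).sum(2)[230:285,245:310]; print((c>40).sum(), np.argwhere(c>60)[:40:4].tolist())
for l in (84,94,98): print(l,proj('side',cw(BX+.018,l/1000+.008,.014)),proj('side',cw(BX+.018,l/1000+.008,-.014)))
D=levpose(8,27,0); plan(m,r,D[0],D[1],3); E=levpose(8,27,0,40);plan(D[0],D[1],E[0],E[1],4)
E
```

```text
tip rel bar x 28.8 y 1.0 z 15.4 pitch 19.3 F [ 0.  -0.7  0.8] M [-0.08 -0.05  0.03] t 8.55
17 [[11, 64], [20, 63]]
84 [297.19400472 256.93691169] [288.37783481 250.2587543 ]
94 [296.98710565 254.07568852] [288.10957487 247.39064141]
98 [296.90347936 252.91932562] [288.0011618  246.23166065]
[{"dx":10.5,"dy":0.1,"dz":-5.9,"ax":-0.01,"ay":-0.63,"az":0.0,"grip":1},{"dx":10.0,"dy":0.2,"dz":-6.5,"ax":-0.01,"ay":-0.63,"az":0.01,"grip":1},{"dx":9.6,"dy":0.1,"dz":-7.2,"ax":-0.01,"ay":-0.62,"az":0.0,"grip":1}]
[{"dx":-10.0,"dy":0.0,"dz":0.0,"ax":0.0,"ay":-0.0,"az":0.0,"grip":1},{"dx":-10.0,"dy":0.0,"dz":-0.0,"ax":0.0,"ay":0.0,"az":0.0,"grip":1},{"dx":-10.0,"dy":0.0,"dz":-0.0,"ax":0.0,"ay":0.0,"az":0.0,"grip":1},{"dx":-10.0,"dy":0.0,"dz":-0.0,"ax":0.0,"ay":0.0,"az":0.0,"grip":1}]
```

The force fell away, so the cover has sprung. I'll ease off and withdraw the lever.

Call:
jog_arm([
  {"dx": 10, "dy": 0, "dz": -6.5, "ax": 0, "ay": -0.63, "az": 0, "grip": 1},
  {"dx": 10, "dy": 0, "dz": -7, "ax": 0, "ay": -0.63, "az": 0, "grip": 1},
  {"dx": 8, "dy": 0, "dz": -8, "ax": 0, "ay": -0.62, "az": 0, "grip": 1},
  {"dx": -6, "dy": 0, "dz": 0, "ax": 0, "ay": 0, "az": 0, "grip": 1},
  {"dx": -12, "dy": 0, "dz": 0, "ax": 0, "ay": 0, "az": 0, "grip": 1},
  {"dx": -16, "dy": 0, "dz": 0, "ax": 0, "ay": 0, "az": 0, "grip": 1},
  {"dx": -16, "dy": 0, "dz": 0, "ax": 0, "ay": 0, "az": 0, "grip": 1},
  {"dx": -16, "dy": 0, "dz": 0, "ax": 0, "ay": 0, "az": 0, "grip": 1},
  {"dx": 0, "dy": 0, "dz": 0, "ax": 0, "ay": 0, "az": 0, "grip": 1},
])

```text
clock: 9.35
position: [0.5612, -0.1283, 0.2266]
ee_rot: [-0.05, 0.687, 0.724, 0.047]
contact_force: [0.8, 0.2, -1.3]
width: 0.0205
gripper_force: 79.6
```

```bash
python3 - <<'E'
import h; from h import *
h.G=1; m,r,s=where()
A=np.array([m[0]-.01,m[1]-.03,.29]); r0=rot(93,0); print(m)
plan(m,r,A,r0,4)
plan(A,r0,[.4939,-.1964,.29],rot(-5.3),16)
E
```

```text
tip rel bar x -45.0 y 0.2 z 1.0 pitch 7.9 F [ 0.8  0.2 -1.3] M [-0.09 -0.01 -0.  ] t 9.35
[ 0.56123463 -0.12833751  0.22664959]
[{"dx":-5.1,"dy":-2.9,"dz":-16.7,"ax":-0.0,"ay":-0.33,"az":-0.0,"grip":1},{"dx":-5.7,"dy":-2.9,"dz":-16.5,"ax":-0.01,"ay":-0.33,"az":-0.0,"grip":1},{"dx":-6.3,"dy":-2.9,"dz":-16.3,"ax":-0.0,"ay":-0.32,"az":-0.0,"grip":1},{"dx":-6.8,"dy":-2.9,"dz":-16.1,"ax":-0.0,"ay":-0.33,"az":-0.0,"grip":1}]
[{"dx":-2.2,"dy":-3.7,"dz":0.0,"ax":0.0,"ay":0.0,"az":1.02,"grip":1},{"dx":-2.6,"dy":-3.5,"dz":0.0,"ax":0.0,"ay":0.0,"az":1.03,"grip":1},{"dx":-2.9,"dy":-3.1,"dz":0.0,"ax":0.0,"ay":0.0,"az":1.02,"grip":1},{"dx":-3.2,"dy":-2.8,"dz":0.0,"ax":0.0,"ay":0.0,"az":1.03,"grip":1},{"dx":-3.6,"dy":-2.5,"dz":0.0,"ax":0.0,"ay":0.0,"az":1.02,"grip":1},{"dx":-3.7,"dy":-2.1,"dz":0.0,"ax":0.0,"ay":0.0,"az":1.02,"grip":1},{"dx":-4.0,"dy":-1.6,"dz":0.0,"ax":0.0,"ay":0.0,"az":1.03,"grip":1},{"dx":-4.1,"dy":-1.2,"dz":0.0,"ax":0.0,"ay":0.0,"az":1.02,"grip":1},{"dx":-4.3,"dy":-0.8,"dz":0.0,"ax":0.0,"ay":0.0,"az":1.03,"grip":1},{"dx":-4.2,"dy":-0.3,"dz":0.0,"ax":0.0,"ay":0.0,"az":1.02,"grip":1},{"dx":-4.3,"dy":0.2,"dz":0.0,"ax":0.0,"ay":0.0,"az":1.02,"grip":1},{"dx":-4.3,"dy":0.6,"dz":0.0,"ax":0.0,"ay":0.0,"az":1.03,"grip":1},{"dx":-4.2,"dy":1.0,"dz":0.0,"ax":0.0,"ay":0.0,"az":1.02,"grip":1},{"dx":-4.0,"dy":1.5,"dz":0.0,"ax":0.0,"ay":0.0,"az":1.03,"grip":1},{"dx":-3.8,"dy":2.0,"dz":0.0,"ax":0.0,"ay":0.0,"az":1.02,"grip":1},{"dx":-3.7,"dy":2.3,"dz":0.0,"ax":0.0,"ay":0.0,"az":1.02,"grip":1}]
```

Call:
jog_arm([
  {"dx": -5, "dy": -3, "dz": -17, "ax": 0, "ay": -0.33, "az": 0, "grip": 1},
  {"dx": -6, "dy": -3, "dz": -17, "ax": 0, "ay": -0.33, "az": 0, "grip": 1},
  {"dx": -6, "dy": -3, "dz": -16, "ax": 0, "ay": -0.33, "az": 0, "grip": 1},
  {"dx": -7, "dy": -3, "dz": -16, "ax": 0, "ay": -0.33, "az": 0, "grip": 1},
  {"dx": -2, "dy": -3.5, "dz": 0, "ax": 0, "ay": 0, "az": 1, "grip": 1},
  {"dx": -2.5, "dy": -3.5, "dz": 0, "ax": 0, "ay": 0, "az": 1, "grip": 1},
  {"dx": -3, "dy": -3, "dz": 0, "ax": 0, "ay": 0, "az": 1, "grip": 1},
  {"dx": -3, "dy": -3, "dz": 0, "ax": 0, "ay": 0, "az": 1, "grip": 1},
  {"dx": -3.5, "dy": -2.5, "dz": 0, "ax": 0, "ay": 0, "az": 1, "grip": 1},
  {"dx": -3.5, "dy": -2, "dz": 0, "ax": 0, "ay": 0, "az": 1, "grip": 1},
  {"dx": -4, "dy": -1.5, "dz": 0, "ax": 0, "ay": 0, "az": 1, "grip": 1},
  {"dx": -4, "dy": -1, "dz": 0, "ax": 0, "ay": 0, "az": 1, "grip": 1},
  {"dx": -4.5, "dy": -1, "dz": 0, "ax": 0, "ay": 0, "az": 1, "grip": 1},
  {"dx": -4, "dy": -0.5, "dz": 0, "ax": 0, "ay": 0, "az": 1, "grip": 1},
  {"dx": -4.5, "dy": 0, "dz": 0, "ax": 0, "ay": 0, "az": 1, "grip": 1},
  {"dx": -4, "dy": 0.5, "dz": 0, "ax": 0, "ay": 0, "az": 1, "grip": 1},
  {"dx": -4, "dy": 1, "dz": 0, "ax": 0, "ay": 0, "az": 1, "grip": 1},
  {"dx": -4, "dy": 1.5, "dz": 0, "ax": 0, "ay": 0, "az": 1, "grip": 1},
  {"dx": -4, "dy": 2, "dz": 0, "ax": 0, "ay": 0, "az": 1, "grip": 1},
  {"dx": -4, "dy": 2, "dz": 0, "ax": 0, "ay": 0, "az": 1, "grip": 1},
])

```text
clock: 11.02
position: [0.4937, -0.1932, 0.291]
ee_rot: [-0.001, 1.0, -0.028, -0.001]
contact_force: [-1.0, -0.0, -1.4]
width: 0.0208
gripper_force: 79.7
```

```bash
python3 - <<'E'
import h; from h import *
h.G=1; m,r,s=where(); print(m)
A=[.4945,-.1955,.20]
plan(m,r,A,rot(-5.3),5)
E
```

```text
tip rel bar x -271.3 y -58.0 z 45.8 pitch -0.1 F [-1.  -0.  -1.4] M [-0.01  0.03  0.05] t 11.02
[ 0.49366606 -0.19315444  0.29103376]
[{"dx":0.2,"dy":0.5,"dz":18.2,"ax":-0.0,"ay":0.0,"az":0.07,"grip":1},{"dx":0.3,"dy":0.5,"dz":18.2,"ax":-0.01,"ay":0.01,"az":0.07,"grip":1},{"dx":0.2,"dy":0.4,"dz":18.2,"ax":0.0,"ay":0.0,"az":0.07,"grip":1},{"dx":0.2,"dy":0.5,"dz":18.2,"ax":-0.0,"ay":0.01,"az":0.07,"grip":1},{"dx":0.2,"dy":0.5,"dz":18.2,"ax":-0.01,"ay":0.0,"az":0.07,"grip":1}]
```

Call:
jog_arm([
  {"dx": 0.5, "dy": 0.5, "dz": 18, "ax": 0, "ay": 0, "az": 0.07, "grip": 1},
  {"dx": 0, "dy": 0.5, "dz": 18, "ax": 0, "ay": 0, "az": 0.07, "grip": 1},
  {"dx": 0.5, "dy": 0.5, "dz": 18, "ax": 0, "ay": 0, "az": 0.07, "grip": 1},
  {"dx": 0, "dy": 0.5, "dz": 18, "ax": 0, "ay": 0, "az": 0.07, "grip": 1},
  {"dx": 0, "dy": 0.5, "dz": 18, "ax": 0, "ay": 0, "az": 0.07, "grip": 1},
  {"dx": 0, "dy": 0, "dz": 7, "ax": 0, "ay": 0, "az": 0, "grip": 1},
  {"dx": 0, "dy": 0, "dz": 3, "ax": 0, "ay": 0, "az": 0, "grip": 1},
  {"dx": 0, "dy": 0, "dz": 2, "ax": 0, "ay": 0, "az": 0, "grip": 1},
  {"dx": 0, "dy": 0, "dz": 2, "ax": 0, "ay": 0, "az": 0, "grip": 1},
  {"dx": 0, "dy": 0, "dz": 0, "ax": 0, "ay": 0, "az": 0, "grip": 1},
])

```text
clock: 11.85
position: [0.4954, -0.1952, 0.1886]
ee_rot: [0.0, 0.999, -0.043, 0.0]
contact_force: [1.0, -0.7, -0.7]
width: 0.0209
gripper_force: 79.7
```

Call:
jog_arm([
  {"dx": 0, "dy": 0, "dz": 1.5, "ax": 0, "ay": 0, "az": 0, "grip": 1},
  {"dx": 0, "dy": 0, "dz": 1, "ax": 0, "ay": 0, "az": 0, "grip": 1},
  {"dx": 0, "dy": 0, "dz": 0, "ax": 0, "ay": 0, "az": 0, "grip": 1},
  {"dx": 0, "dy": 0, "dz": 0, "ax": 0, "ay": 0, "az": 0, "grip": 1},
])

```text
clock: 12.18
position: [0.4953, -0.195, 0.186]
ee_rot: [0.0, 0.999, -0.043, 0.0]
contact_force: [-0.1, -0.4, -0.7]
width: 0.0208
gripper_force: 79.7
```

Call:
jog_arm([
  {"dx": 0, "dy": 0, "dz": 0.7, "ax": 0, "ay": 0, "az": 0, "grip": 1},
  {"dx": 0, "dy": 0, "dz": 0, "ax": 0, "ay": 0, "az": 0, "grip": 1},
  {"dx": 0, "dy": 0, "dz": 0, "ax": 0, "ay": 0, "az": 0, "grip": 1},
])

```text
clock: 12.43
position: [0.4953, -0.195, 0.186]
ee_rot: [0.0, 0.999, -0.043, 0.0]
contact_force: [-1.3, 0.4, 6.0]
width: 0.0205
gripper_force: 80.7
```

```bash
python3 - <<'E'
import h; from h import *
h.G=0; m,r,s=where(); print(m)
A=np.array([m[0],m[1],.30]); B=cw(-.028,.30); print(B)
plan(A,r,B,rot(93),18)
E
```

```text
tip rel bar x -277.6 y -59.4 z -58.9 pitch 0.0 F [-1.3  0.4  6. ] M [ 0.17  0.18 -0.08] t 12.43
[ 0.49526493 -0.19501032  0.18595323]
[0.54746541 0.13613837 0.3       ]
[{"dx":1.3,"dy":-18.6,"dz":-0.0,"ax":0.0,"ay":0.0,"az":-0.91,"grip":0},{"dx":3.1,"dy":-18.3,"dz":-0.0,"ax":0.0,"ay":0.0,"az":-0.9,"grip":0},{"dx":4.7,"dy":-18.1,"dz":-0.0,"ax":0.0,"ay":0.0,"az":-0.91,"grip":0},{"dx":6.5,"dy":-17.4,"dz":-0.1,"ax":0.0,"ay":0.0,"az":-0.91,"grip":0},{"dx":8.1,"dy":-16.8,"dz":0.0,"ax":0.0,"ay":0.0,"az":-0.9,"grip":0},{"dx":9.7,"dy":-15.9,"dz":0.0,"ax":0.0,"ay":0.0,"az":-0.91,"grip":0},{"dx":11.1,"dy":-15.0,"dz":-0.0,"ax":0.0,"ay":0.0,"az":-0.91,"grip":0},{"dx":12.5,"dy":-13.8,"dz":-0.0,"ax":0.01,"ay":0.0,"az":-0.91,"grip":0},{"dx":13.7,"dy":-12.5,"dz":-0.0,"ax":-0.0,"ay":0.0,"az":-0.9,"grip":0},{"dx":14.9,"dy":-11.3,"dz":-0.0,"ax":-0.0,"ay":0.0,"az":-0.91,"grip":0},{"dx":15.8,"dy":-9.7,"dz":-0.0,"ax":-0.0,"ay":0.0,"az":-0.91,"grip":0},{"dx":16.8,"dy":-8.2,"dz":-0.0,"ax":-0.0,"ay":0.0,"az":-0.9,"grip":0},{"dx":17.4,"dy":-6.6,"dz":-0.0,"ax":-0.0,"ay":0.0,"az":-0.91,"grip":0},{"dx":18.0,"dy":-4.9,"dz":-0.0,"ax":-0.0,"ay":0.0,"az":-0.91,"grip":0},{"dx":18.3,"dy":-3.2,"dz":-0.0,"ax":-0.0,"ay":0.0,"az":-0.9,"grip":0},{"dx":18.6,"dy":-1.4,"dz":-0.0,"ax":0.0,"ay":0.0,"az":-0.91,"grip":0},{"dx":18.6,"dy":0.4,"dz":-0.0,"ax":0.0,"ay":0.0,"az":-0.91,"grip":0},{"dx":18.5,"dy":2.1,"dz":-0.0,"ax":0.0,"ay":0.0,"az":-0.9,"grip":0}]
```

Call:
jog_arm([
  {"dx": 0, "dy": 0, "dz": 0, "ax": 0, "ay": 0, "az": 0, "grip": 0.4},
  {"dx": 0, "dy": 0, "dz": 0, "ax": 0, "ay": 0, "az": 0, "grip": 0.4},
  {"dx": 0, "dy": 0, "dz": 0, "ax": 0, "ay": 0, "az": 0, "grip": 0.3},
  {"dx": 0, "dy": 0, "dz": 0, "ax": 0, "ay": 0, "az": 0, "grip": 0.3},
  {"dx": 0, "dy": 0, "dz": -10, "ax": 0, "ay": 0, "az": 0, "grip": 0.3},
  {"dx": 0, "dy": 0, "dz": -35, "ax": 0, "ay": 0, "az": 0, "grip": 0},
  {"dx": 0, "dy": 0, "dz": -40, "ax": 0, "ay": 0, "az": 0, "grip": 0},
  {"dx": 0, "dy": 0, "dz": -30, "ax": 0, "ay": 0, "az": 0, "grip": 0},
])

```text
clock: 13.1
position: [0.4954, -0.195, 0.3029]
ee_rot: [0.001, 0.999, -0.043, 0.001]
contact_force: [0.1, -1.0, -0.4]
width: 0.0855
gripper_force: 0.0
```

Call:
jog_arm([
  {"dx": 1.5, "dy": -18.5, "dz": 0, "ax": 0, "ay": 0, "az": -0.91, "grip": 0},
  {"dx": 3, "dy": -18.5, "dz": 0, "ax": 0, "ay": 0, "az": -0.91, "grip": 0},
  {"dx": 4.5, "dy": -18, "dz": 0, "ax": 0, "ay": 0, "az": -0.91, "grip": 0},
  {"dx": 6.5, "dy": -17.5, "dz": 0, "ax": 0, "ay": 0, "az": -0.91, "grip": 0},
  {"dx": 8, "dy": -17, "dz": 0, "ax": 0, "ay": 0, "az": -0.91, "grip": 0},
  {"dx": 9.5, "dy": -16, "dz": 0, "ax": 0, "ay": 0, "az": -0.91, "grip": 0},
  {"dx": 11, "dy": -15, "dz": 0, "ax": 0, "ay": 0, "az": -0.91, "grip": 0},
  {"dx": 12.5, "dy": -14, "dz": 0, "ax": 0, "ay": 0, "az": -0.91, "grip": 0},
  {"dx": 13.5, "dy": -12.5, "dz": 0, "ax": 0, "ay": 0, "az": -0.91, "grip": 0},
  {"dx": 15, "dy": -11.5, "dz": 0, "ax": 0, "ay": 0, "az": -0.91, "grip": 0},
  {"dx": 16, "dy": -9.5, "dz": 0, "ax": 0, "ay": 0, "az": -0.91, "grip": 0},
  {"dx": 17, "dy": -8, "dz": 0, "ax": 0, "ay": 0, "az": -0.91, "grip": 0},
  {"dx": 17.5, "dy": -6.5, "dz": 0, "ax": 0, "ay": 0, "az": -0.91, "grip": 0},
  {"dx": 18, "dy": -5, "dz": 0, "ax": 0, "ay": 0, "az": -0.91, "grip": 0},
])

```text
clock: 14.27
position: [0.535, 0.0642, 0.3005]
ee_rot: [0.0, 0.81, 0.586, 0.0]
contact_force: [1.2, -1.4, 0.4]
width: 0.0855
gripper_force: 0.0
```

```bash
python3 - <<'E'
import h; from h import *
h.G=0; m,r,s=where(); print(m,s['width'])
a=snap('top','top5.png')['image'][:,:,::-1]; b=snap('side','side5.png')['image'][:,:,::-1]
k=lambda i,x,y,w,hh,f:cv2.resize(i[y:y+hh,x:x+w],None,fx=f,fy=f,interpolation=cv2.INTER_CUBIC)
cv2.imwrite('pics/f.png',np.vstack([np.hstack([k(b,200,228,100,75,4),k(a,160,180,100,75,4)]),np.hstack([k(a,330,188,100,75,4),k(b,345,185,100,75,4)])]))
B=cw(-.028,.29); plan(m,r,B,rot(93),6)
E
```

```text
tip rel bar x 118.4 y -30.9 z 55.5 pitch -0.0 F [ 1.2 -1.4  0.4] M [ 0.02 -0.03 -0.04] t 14.27
[0.53496916 0.0642479  0.30054097] 0.08554117384840214
[{"dx":12.0,"dy":-1.8,"dz":1.8,"ax":0.0,"ay":0.0,"az":-0.59,"grip":0},{"dx":12.1,"dy":-1.0,"dz":1.7,"ax":0.0,"ay":0.0,"az":-0.59,"grip":0},{"dx":12.2,"dy":-0.3,"dz":1.8,"ax":0.0,"ay":0.0,"az":-0.59,"grip":0},{"dx":12.2,"dy":0.5,"dz":1.7,"ax":0.0,"ay":0.0,"az":-0.59,"grip":0},{"dx":12.1,"dy":1.2,"dz":1.8,"ax":0.0,"ay":0.0,"az":-0.59,"grip":0},{"dx":12.0,"dy":2.0,"dz":1.7,"ax":0.0,"ay":0.01,"az":-0.59,"grip":0}]
```

View pics/f.png

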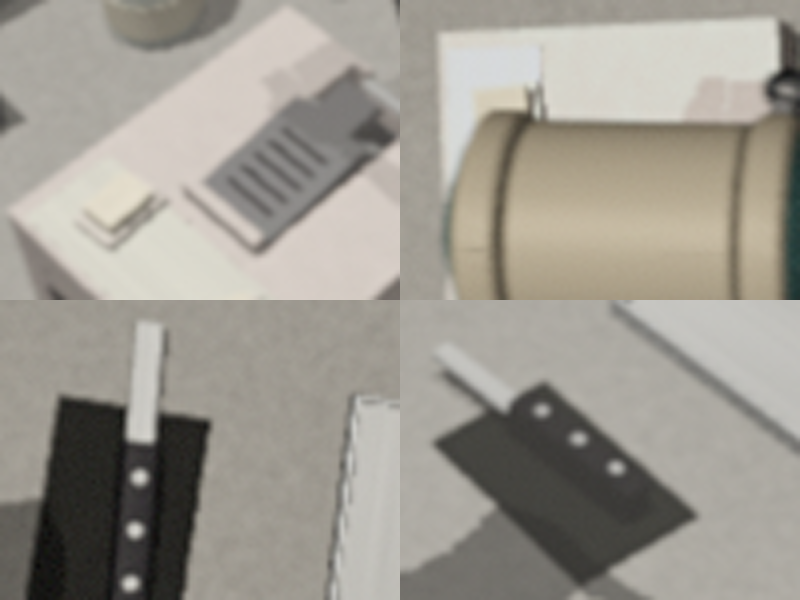

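Bottom crops: the lever is back in its original place on the mat, with rivets at the same pixels. Side crop: the cover stands proud of the deck on the noses. Next is moving over the cover.

Call:
jog_arm([
  {"dx": 11.5, "dy": -1.5, "dz": 2, "ax": 0, "ay": 0, "az": -0.59, "grip": 0},
  {"dx": 11.5, "dy": -1, "dz": 2, "ax": 0, "ay": 0, "az": -0.59, "grip": 0},
  {"dx": 11.5, "dy": -0.5, "dz": 2, "ax": 0, "ay": 0, "az": -0.59, "grip": 0},
  {"dx": 11.5, "dy": 0.5, "dz": 2, "ax": 0, "ay": 0, "az": -0.59, "grip": 0},
  {"dx": 11.5, "dy": 1, "dz": 2, "ax": 0, "ay": 0, "az": -0.59, "grip": 0},
  {"dx": 11.5, "dy": 2, "dz": 2, "ax": 0, "ay": 0, "az": -0.59, "grip": 0},
  {"dx": 0, "dy": 0, "dz": 0, "ax": 0, "ay": 0, "az": 0, "grip": 0},
  {"dx": 0, "dy": 0, "dz": 0, "ax": 0, "ay": 0, "az": 0, "grip": 0},
])

```text
clock: 15.03
position: [0.547, 0.1312, 0.288]
ee_rot: [0.0, 0.691, 0.723, -0.001]
contact_force: [-0.0, -0.4, -1.0]
width: 0.0852
gripper_force: 0.0
```

```bash
python3 - <<'E'
import h; from h import *
m,r,s=where(); B=cw(-.032,.2600,-.0005); print(m,B); plan(m,r,B,rot(93.1),4)
E
```

```text
tip rel bar x 193.4 y -0.0 z 42.8 pitch -0.1 F [-0.  -0.4 -1. ] M [-0.04 -0.05 -0.  ] t 15.03
[0.54698783 0.13122963 0.2879537 ] [0.54817407 0.13217002 0.26      ]
[{"dx":0.2,"dy":0.3,"dz":7.0,"ax":-0.0,"ay":0.0,"az":-0.02,"grip":0},{"dx":0.3,"dy":0.3,"dz":7.0,"ax":-0.0,"ay":0.01,"az":-0.02,"grip":0},{"dx":0.2,"dy":0.3,"dz":7.0,"ax":-0.0,"ay":-0.0,"az":-0.02,"grip":0},{"dx":0.2,"dy":0.3,"dz":7.0,"ax":-0.0,"ay":0.0,"az":-0.02,"grip":0}]
```

Call:
jog_arm([
  {"dx": 0.5, "dy": 0.5, "dz": 8, "ax": 0, "ay": 0, "az": -0.04, "grip": 0},
  {"dx": 0.5, "dy": 0.5, "dz": 8, "ax": 0, "ay": 0, "az": -0.03, "grip": 0},
  {"dx": 0, "dy": 0, "dz": 7, "ax": 0, "ay": 0, "az": 0, "grip": 0},
  {"dx": 0, "dy": 0, "dz": 4.5, "ax": 0, "ay": 0, "az": 0, "grip": 0},
  {"dx": 0, "dy": 0, "dz": 0, "ax": 0, "ay": 0, "az": 0, "grip": 0},
  {"dx": 0, "dy": 0, "dz": 0, "ax": 0, "ay": 0, "az": 0, "grip": 0.2},
  {"dx": 0, "dy": 0, "dz": 0, "ax": 0, "ay": 0, "az": 0, "grip": 0.28},
  {"dx": 0, "dy": 0, "dz": 0, "ax": 0, "ay": 0, "az": 0, "grip": 0.28},
], grip_force=40)

```text
clock: 15.7
position: [0.5482, 0.1326, 0.2606]
ee_rot: [0.0, 0.687, 0.726, 0.0]
contact_force: [-0.2, -1.5, 0.0]
width: 0.0613
gripper_force: 0.0
```

Clear of the deck and cover. Now close, then lift a little.

Call:
jog_arm([
  {"dx": 0, "dy": 0, "dz": 0, "ax": 0, "ay": 0, "az": 0, "grip": 0.6},
  {"dx": 0, "dy": 0, "dz": 0, "ax": 0, "ay": 0, "az": 0, "grip": 0.6},
  {"dx": 0, "dy": 0, "dz": 0, "ax": 0, "ay": 0, "az": 0, "grip": 0.6},
  {"dx": 0, "dy": 0, "dz": 0, "ax": 0, "ay": 0, "az": 0, "grip": 0.6},
])

```text
clock: 16.03
position: [0.5483, 0.1327, 0.2609]
ee_rot: [0.001, 0.687, 0.726, 0.0]
contact_force: [0.2, -0.2, 4.5]
width: 0.0544
gripper_force: 41.9
```

Call:
jog_arm([
  {"dx": 0, "dy": 0, "dz": -3, "ax": 0, "ay": 0, "az": 0, "grip": 0.6},
  {"dx": 0, "dy": 0, "dz": -6, "ax": 0, "ay": 0, "az": 0, "grip": 0.6},
  {"dx": 0, "dy": 0, "dz": -10, "ax": 0, "ay": 0, "az": 0, "grip": 0.6},
  {"dx": 0, "dy": 0, "dz": -12, "ax": 0, "ay": 0, "az": 0, "grip": 0.6},
  {"dx": 0, "dy": 0, "dz": -12, "ax": 0, "ay": 0, "az": 0, "grip": 0.6},
  {"dx": 0, "dy": 0, "dz": 0, "ax": 0, "ay": 0, "az": 0, "grip": 0.6},
])

```text
clock: 16.53
position: [0.5488, 0.1328, 0.3061]
ee_rot: [0.002, 0.687, 0.726, 0.002]
contact_force: [0.9, 0.5, -0.6]
width: 0.0547
gripper_force: 42.7
```

```bash
python3 - <<'E'
import h; from h import *
h.G=.6; m,r,s=where(); print(m,s['width'],s['gripper_force'])
# tray: cover along tray y -> heading 84.8 ; cover centre at tray centre
hd=84.8; c=np.array([.4716,-.3999]); B=np.array([*(c-.004*np.array([np.cos(np.radians(hd)),np.sin(np.radians(hd))])),.303]); print(B)
plan(m,r,B,rot(hd),19)
print(len('x'))
E
```

```text
tip rel bar x 195.1 y -1.5 z 61.1 pitch -0.0 F [ 0.9  0.5 -0.6] M [ 0.03 -0.01 -0.02] t 16.53
[0.54876541 0.13281854 0.30607752] 0.05470711312938893 42.73247199249454
[ 0.47123747 -0.40388354  0.303     ]
[{"dx":-28.0,"dy":-5.6,"dz":0.1,"ax":0.0,"ay":-0.0,"az":0.07,"grip":0.6},{"dx":-28.0,"dy":-5.4,"dz":0.2,"ax":0.0,"ay":-0.0,"az":0.08,"grip":0.6},{"dx":-28.1,"dy":-5.2,"dz":0.1,"ax":0.01,"ay":-0.0,"az":0.07,"grip":0.6},{"dx":-28.1,"dy":-5.0,"dz":0.2,"ax":-0.0,"ay":-0.0,"az":0.07,"grip":0.6},{"dx":-28.1,"dy":-4.8,"dz":0.1,"ax":0.0,"ay":-0.0,"az":0.08,"grip":0.6},{"dx":-28.2,"dy":-4.5,"dz":0.2,"ax":0.0,"ay":-0.0,"az":0.07,"grip":0.6},{"dx":-28.2,"dy":-4.4,"dz":0.1,"ax":0.01,"ay":-0.0,"az":0.07,"grip":0.6},{"dx":-28.2,"dy":-4.1,"dz":0.2,"ax":-0.0,"ay":-0.0,"az":0.08,"grip":0.6},{"dx":-28.3,"dy":-3.9,"dz":0.1,"ax":0.0,"ay":-0.0,"az":0.07,"grip":0.6},{"dx":-28.3,"dy":-3.6,"dz":0.2,"ax":0.0,"ay":-0.0,"az":0.07,"grip":0.6},{"dx":-28.3,"dy":-3.5,"dz":0.1,"ax":0.0,"ay":-0.0,"az":0.08,"grip":0.6},{"dx":-28.4,"dy":-3.3,"dz":0.2,"ax":0.01,"ay":-0.0,"az":0.07,"grip":0.6},{"dx":-28.4,"dy":-3.0,"dz":0.1,"ax":-0.0,"ay":-0.0,"az":0.07,"grip":0.6},{"dx":-28.4,"dy":-2.8,"dz":0.2,"ax":0.0,"ay":-0.0,"az":0.08,"grip":0.6},{"dx":-28.4,"dy":-2.6,"dz":0.1,"ax":0.0,"ay":-0.0,"az":0.07,"grip":0.6},{"dx":-28.4,"dy":-2.4,"dz":0.2,"ax":0.01,"ay":-0.0,"az":0.07,"grip":0.6},{"dx":-28.5,"dy":-2.1,"dz":0.1,"ax":-0.0,"ay":-0.0,"az":0.07,"grip":0.6},{"dx":-28.5,"dy":-2.0,"dz":0.2,"ax":0.0,"ay":-0.0,"az":0.08,"grip":0.6},{"dx":-28.5,"dy":-1.7,"dz":0.2,"ax":0.0,"ay":-0.0,"az":0.07,"grip":0.6}]
1
```

Width is 54.7 mm, so the cover is held and clear of the deck. Carrying it to the tray.

Call:
jog_arm([
  {"dx": -14, "dy": -3, "dz": 0, "ax": 0, "ay": 0, "az": 0.04, "grip": 0.6},
  {"dx": -28, "dy": -5.5, "dz": 0, "ax": 0, "ay": 0, "az": 0.07, "grip": 0.6},
  {"dx": -28, "dy": -5.5, "dz": 0, "ax": 0, "ay": 0, "az": 0.07, "grip": 0.6},
  {"dx": -28, "dy": -5, "dz": 0, "ax": 0, "ay": 0, "az": 0.08, "grip": 0.6},
  {"dx": -28, "dy": -5, "dz": 0, "ax": 0, "ay": 0, "az": 0.07, "grip": 0.6},
  {"dx": -28, "dy": -4.5, "dz": 0, "ax": 0, "ay": 0, "az": 0.07, "grip": 0.6},
  {"dx": -28, "dy": -4.5, "dz": 0, "ax": 0, "ay": 0, "az": 0.08, "grip": 0.6},
  {"dx": -28, "dy": -4, "dz": 0, "ax": 0, "ay": 0, "az": 0.07, "grip": 0.6},
  {"dx": -28, "dy": -4, "dz": 0, "ax": 0, "ay": 0, "az": 0.07, "grip": 0.6},
  {"dx": -28.5, "dy": -3.5, "dz": 0, "ax": 0, "ay": 0, "az": 0.08, "grip": 0.6},
  {"dx": -28.5, "dy": -3.5, "dz": 0, "ax": 0, "ay": 0, "az": 0.07, "grip": 0.6},
  {"dx": -28.5, "dy": -3.5, "dz": 0, "ax": 0, "ay": 0, "az": 0.07, "grip": 0.6},
  {"dx": -28.5, "dy": -3, "dz": 0, "ax": 0, "ay": 0, "az": 0.07, "grip": 0.6},
  {"dx": -28.5, "dy": -3, "dz": 0, "ax": 0, "ay": 0, "az": 0.08, "grip": 0.6},
  {"dx": -28.5, "dy": -3, "dz": 0, "ax": 0, "ay": 0, "az": 0.07, "grip": 0.6},
  {"dx": -28.5, "dy": -2.5, "dz": 0, "ax": 0, "ay": 0, "az": 0.07, "grip": 0.6},
  {"dx": -28.5, "dy": -2.5, "dz": 0, "ax": 0, "ay": 0, "az": 0.07, "grip": 0.6},
  {"dx": -28.5, "dy": -2, "dz": 0, "ax": 0, "ay": 0, "az": 0.07, "grip": 0.6},
  {"dx": -28.5, "dy": -2, "dz": 0, "ax": 0, "ay": 0, "az": 0.07, "grip": 0.6},
  {"dx": -14, "dy": -1, "dz": 0, "ax": 0, "ay": 0, "az": 0.03, "grip": 0.6},
])

```text
clock: 18.2
position: [0.4684, -0.4071, 0.3027]
ee_rot: [0.0, 0.739, 0.674, -0.001]
contact_force: [-0.0, -0.2, -0.9]
width: 0.0547
gripper_force: 42.7
```

```bash
python3 - <<'E'
import h; from h import *
h.G=.6; m,r,s=where(); print(m,s['width'],s['gripper_force'])
d=snap('side','side6.png')['image'][:,:,::-1]
u,v=proj('side',m+r.apply([0,0,.165])).astype(int); print(u,v)
cv2.imwrite('pics/g.png',cv2.resize(d[v-50:v+50,u-65:u+65],None,fx=6,fy=6,interpolation=cv2.INTER_CUBIC)[:600,:800])
E
```

```text
tip rel bar x -341.5 y 89.0 z 57.5 pitch -0.1 F [-0.  -0.2 -0.9] M [-0.02 -0.03 -0.  ] t 18.2
[ 0.46840909 -0.40710989  0.30273324] 0.0546548371066808 42.69354357034899
454 156
```

View pics/g.png

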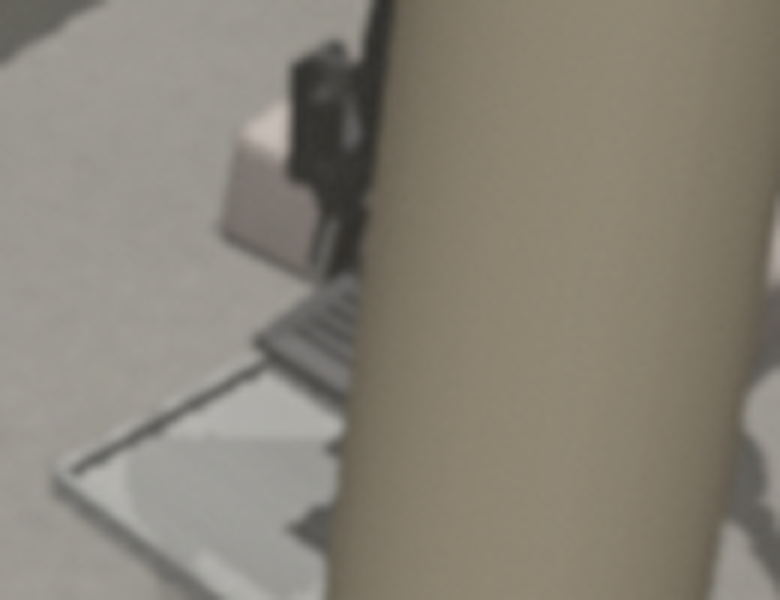

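The side view shows the cover in the fingers, dark lines up, at crop (310,330), above the tray with its left corner at (65,478). Next: lower it with a slight pitch so it lies flat.

```bash
python3 - <<'E'
import h; from h import *
h.G=.6; m,r,s=where(); r1=rot(84.8,5.5)
B=np.array([.4716,-.3999,.0135])-r1.apply([.004,0,.166]); print(m,B)
C=B+[0,0,.04]; plan(m,r,C,r1,5); plan(C,r1,B,r1,4)
E
```

```text
tip rel bar x -343.1 y 89.0 z 57.3 pitch -0.2 F [-0.3 -2.1 -1.2] M [-0.09 -0.06  0.03] t 18.25
[ 0.46839693 -0.40843841  0.302709  ] [ 0.46979714 -0.41971011  0.17835239]
[{"dx":-2.2,"dy":0.5,"dz":16.9,"ax":-0.0,"ay":0.19,"az":-0.0,"grip":0.6},{"dx":-2.5,"dy":0.5,"dz":16.8,"ax":-0.0,"ay":0.19,"az":-0.0,"grip":0.6},{"dx":-2.8,"dy":0.5,"dz":16.8,"ax":-0.0,"ay":0.19,"az":-0.01,"grip":0.6},{"dx":-3.2,"dy":0.5,"dz":16.7,"ax":-0.01,"ay":0.19,"az":0.0,"grip":0.6},{"dx":-3.5,"dy":0.5,"dz":16.7,"ax":0.0,"ay":0.19,"az":-0.0,"grip":0.6}]
[{"dx":-1.0,"dy":0.0,"dz":10.0,"ax":0.0,"ay":0.0,"az":0.0,"grip":0.6},{"dx":-0.9,"dy":0.0,"dz":9.9,"ax":0.0,"ay":0.0,"az":0.0,"grip":0.6},{"dx":-1.0,"dy":-0.0,"dz":10.0,"ax":0.0,"ay":0.0,"az":0.0,"grip":0.6},{"dx":-0.9,"dy":0.0,"dz":9.9,"ax":0.0,"ay":0.0,"az":0.0,"grip":0.6}]
```

Call:
jog_arm([
  {"dx": -2, "dy": 0.5, "dz": 17, "ax": 0, "ay": 0.19, "az": 0, "grip": 0.6},
  {"dx": -2.5, "dy": 0.5, "dz": 17, "ax": 0, "ay": 0.19, "az": 0, "grip": 0.6},
  {"dx": -3, "dy": 0.5, "dz": 17, "ax": 0, "ay": 0.19, "az": 0, "grip": 0.6},
  {"dx": -3, "dy": 0.5, "dz": 17, "ax": 0, "ay": 0.19, "az": 0, "grip": 0.6},
  {"dx": -3.5, "dy": 0.5, "dz": 16.5, "ax": 0, "ay": 0.19, "az": 0, "grip": 0.6},
  {"dx": -1, "dy": 0, "dz": 10, "ax": 0, "ay": 0, "az": 0, "grip": 0.6},
  {"dx": -1, "dy": 0, "dz": 10, "ax": 0, "ay": 0, "az": 0, "grip": 0.6},
  {"dx": -1, "dy": 0, "dz": 10, "ax": 0, "ay": 0, "az": 0, "grip": 0.6},
  {"dx": -1, "dy": 0, "dz": 7, "ax": 0, "ay": 0, "az": 0, "grip": 0.6},
  {"dx": 0, "dy": 0, "dz": 2, "ax": 0, "ay": 0, "az": 0, "grip": 0.6},
  {"dx": 0, "dy": 0, "dz": 0, "ax": 0, "ay": 0, "az": 0, "grip": 0.6},
  {"dx": 0, "dy": 0, "dz": 0, "ax": 0, "ay": 0, "az": 0, "grip": 0.6},
])

```text
clock: 19.25
position: [0.4717, -0.4148, 0.1798]
ee_rot: [-0.033, 0.737, 0.674, 0.036]
contact_force: [-0.1, -0.9, -0.7]
width: 0.0543
gripper_force: 42.7
```

Call:
jog_arm([
  {"dx": 0, "dy": 0, "dz": 1.5, "ax": 0, "ay": 0, "az": 0, "grip": 0.6},
  {"dx": 0, "dy": 0, "dz": 1.5, "ax": 0, "ay": 0, "az": 0, "grip": 0.6},
  {"dx": 0, "dy": 0, "dz": 0, "ax": 0, "ay": 0, "az": 0, "grip": 0.6},
])

```text
clock: 19.5
position: [0.4715, -0.4144, 0.1766]
ee_rot: [-0.033, 0.737, 0.674, 0.036]
contact_force: [-0.2, 0.4, -1.7]
width: 0.0545
gripper_force: 42.7
```

Call:
jog_arm([
  {"dx": 0, "dy": 0, "dz": 1.5, "ax": 0, "ay": 0, "az": 0, "grip": 0.6},
  {"dx": 0, "dy": 0, "dz": 0, "ax": 0, "ay": 0, "az": 0, "grip": 0.6},
  {"dx": 0, "dy": 0, "dz": 0, "ax": 0, "ay": 0, "az": 0, "grip": 0.6},
])

```text
clock: 19.75
position: [0.4716, -0.4144, 0.1759]
ee_rot: [-0.033, 0.737, 0.674, 0.036]
contact_force: [-1.9, 0.5, 5.1]
width: 0.0547
gripper_force: 43.3
```

Contact felt at about 5 N. Releasing and retreating.

Call:
jog_arm([
  {"dx": 0, "dy": 0, "dz": 0, "ax": 0, "ay": 0, "az": 0, "grip": 0.2},
  {"dx": 0, "dy": 0, "dz": 0, "ax": 0, "ay": 0, "az": 0, "grip": 0.1},
  {"dx": 0, "dy": 0, "dz": 0, "ax": 0, "ay": 0, "az": 0, "grip": 0},
  {"dx": 0, "dy": 0, "dz": 0, "ax": 0, "ay": 0, "az": 0, "grip": 0},
  {"dx": 0, "dy": 0, "dz": -8, "ax": 0, "ay": 0, "az": 0, "grip": 0},
  {"dx": 0, "dy": 0, "dz": -30, "ax": 0, "ay": -0.4, "az": 0, "grip": 0},
  {"dx": 0, "dy": 0, "dz": -40, "ax": 0, "ay": -0.4, "az": 0, "grip": 0},
  {"dx": -20, "dy": 15, "dz": -30, "ax": 0, "ay": 0, "az": 0, "grip": 0},
  {"dx": -25, "dy": 35, "dz": -15, "ax": 0, "ay": 0, "az": 0, "grip": 0},
  {"dx": -25, "dy": 35, "dz": 0, "ax": 0, "ay": 0, "az": 0, "grip": 0},
  {"dx": -25, "dy": 35, "dz": 0, "ax": 0, "ay": 0, "az": 0, "grip": 0},
  {"dx": -25, "dy": 35, "dz": 0, "ax": 0, "ay": 0, "az": 0, "grip": 0},
  {"dx": -25, "dy": 35, "dz": 0, "ax": 0, "ay": 0, "az": 0, "grip": 0},
  {"dx": -20, "dy": 20, "dz": 0, "ax": 0, "ay": 0, "az": 0, "grip": 0},
  {"dx": 0, "dy": 0, "dz": 0, "ax": 0, "ay": 0, "az": 0, "grip": 0},
])

```text
clock: 21.0
position: [0.6613, -0.6015, 0.2902]
ee_rot: [-0.004, 0.738, 0.675, 0.005]
contact_force: [-0.9, -0.0, -0.7]
width: 0.0858
gripper_force: 0.0
```

```bash
python3 - <<'E'
import h; from h import *
m,r,s=where(); print(m,s['width'])
a=snap('top','top7.png')['image'][:,:,::-1]; b=snap('side','side7.png')['image'][:,:,::-1]
k=lambda i,x,y,w,hh,f:cv2.resize(i[y:y+hh,x:x+w],None,fx=f,fy=f,interpolation=cv2.INTER_CUBIC)
cv2.imwrite('pics/z.png',np.vstack([np.hstack([k(a,390,200,100,100,4),k(b,390,150,100,100,4)]),k(a,160,120,320,80,2.5)]))
E
```

```text
tip rel bar x -543.2 y -94.0 z 46.9 pitch 0.8 F [-0.9 -0.  -0.7] M [-0.06  0.01 -0.04] t 21.0
[ 0.66132803 -0.60146535  0.29019405] 0.0857772692691365
```

View pics/z.png

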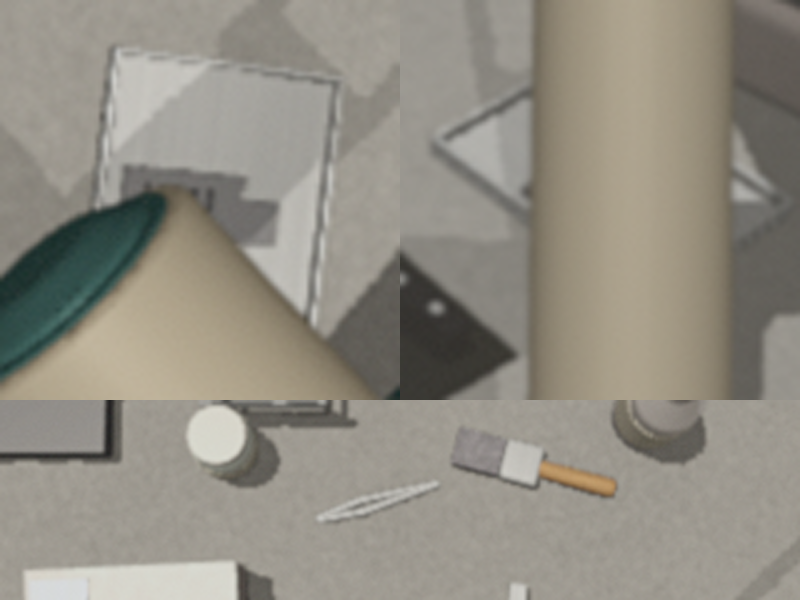

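The cover lies in the tray with its lines up and its tongue to the right, corners at (122,165), (247,180), (280,200) and (275,245). The bystanders are in place. I'll check its level and the cassettes numerically.

```bash
python3 - <<'E'
from h import *
f=lambda u,v:crop(390,200,4,u,v)
o=[('top',f(122,165),(.05,-.028),.012),('top',f(247,180),(-.025,-.028),.015),('top',f(280,200),(-.05,-.014),.016),('top',f(275,245),(-.05,.014),.016)]
p=fit(o,[.47,-.4,1.48])
c=np.array([.4716,-.3999]);t=-.0914; d=p[:2]-c; print('tray-frame offset',d@[np.cos(t),np.sin(t)],d@[-np.sin(t),np.cos(t)])
a=cv2.imread('pics/top0.png').astype(int);b=cv2.imread('pics/top7.png').astype(int);D=np.abs(a-b).sum(2)
for n,(x,y,w,h) in dict(cassettes=(175,195,24,65),lever=(330,185,55,95),forceps=(280,145,60,30),brush=(335,125,80,40),jar=(230,115,40,45)).items(): print(n,(D[y:y+h,x:x+w]>70).sum())
E
```

```text
[ 0.4724 -0.3931  1.4811] 84.86 res px [[0.8, 0.1], [-1.1, -0.9], [-0.0, 0.5], [0.3, 0.2]]
tray-frame offset 0.00013127445255274638 0.006843450846085536
cassettes 0
lever 80
forceps 0
brush 0
jar 0
```

```bash
python3 -c "
from rig import manip; print(manip.sign_off())"
```

```text
the job is handed in; nothing more can be done
None
```

I prised the cover out with the lever and laid it flat, right way up, in the tray; the lever is back on its mat, nothing else moved, and the job was handed in at about 21 s.

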